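Reset the bench grinder's tool rests with the feeler gauge

ROBOT

A 7-joint arm with a two-finger parallel gripper is mounted at the origin on the work surface. World frame = base frame: x ahead of the robot, y to its left, z up, the work surface at z = 0. Lengths are in m, angles in degrees, forces in N, time in s.
With the tool pointing down it reaches from about 0.425 to 0.875 m from the base axis. Payload 4.7 kg.
Tool frame: the origin (TCP) lies at the very end of the fingers, on their centre line; the grasp point (between the pads) lies behind it (env.pinch_z is the z of the grasp point in the tool frame, in m); z points along the fingers, y is the direction in which the jaws open and shut (so a half turn about z gives the same grasp; the last joint's range is limited). The gripper opens to 87 mm and grips with 3 to 60 N. Pads are 19 mm wide; open, the fingers measure 117 mm over their backs; the gripper's body (75 mm by 190 mm) begins 51 mm behind the grasp point.
Start: joints at [70.594, 18.392, -4.016, 83.108, 1.295, 78.541, -3.26], TCP at [0.225, -0.61, 0.192] pointing down, gripper open.
Joint ranges: [-163.93, 163.93], [-17.29, 119.83], [-79.2, 71.16], [3.27, 140.29], [-89.18, 269.18], [5.43, 117.66], [-154.24, 154.24]. Speed limits (degrees/s): [147.25, 147.25, 180, 180, 180, 180, 180].

INTERFACE

Orientations are given as [roll, pitch, yaw] about the fixed x, y, z axes, in that order (R = Rz(yaw) Ry(pitch) Rx(roll)).
In Python, from cell import readout, read_camera, env gives the robot as it stands. The module is installed in compiled form; this text tells all that it offers.
- The arm moves only by the tool servo_tool, never from a script. Its argument "plan" is a list that holds one entry, the list of rows, each a list of 5 numbers: the finger opening in m, from 0 to 0.087, then the shift along the tool's x, y, z in m, then the turn about the tool's z in rad. In form: [[[jaw, x, y, z, yaw], ...]]. A call has 1 to 12 rows; each row is the pose to reach, as a shift and turn from the pose measured when the call began, along the tool's axes at that moment; what a row does not reach only later rows make up. A row lasts 1/12 s, in which the tool goes at most 41.7 mm and 7.16 degrees, less where a joint would pass 70% of its speed; a pose out of reach is approached as far as the arm can. A call with a gripper value outside its range is refused whole. The fingers move at their own pace and stop on an object; "force" is the grip in N (left out, the last holds). Time passes only in rows, so rows that repeat a pose let the fingers close. It gives the time, the measured TCP pose, the force and the opening at its end, in the units of the state.
- readout.get_obs(): the state, without advancing time (a new reading comes with each control period).
- read_camera(name): name is "scene" or "top"; returns a dict with "image" (384x512x3 uint8, red, green, blue), "range_z" (384x512 float32, m along the optical axis (not along the pixel's ray), 0 where there is no reading), "mtx" (3x3 intrinsics, pixels), "camera_from_world" (4x4, takes a point from world to camera coordinates). Camera axes: x right, y up, looking along -z (the intrinsics and any distortion apply to the point x, -y, -z); pixel columns grow to the right and rows downward; lengths in m; the calibration is good to about 2 mm. A picture is of the moment at which its call begins.
- env.sign_off(): hands the job in, once; it reports no verdict.
The state is a dict: "time_s": time; "qpos": joint angles; "joint_velocities": joint speeds; "effort": joint torques, N m; "tool_pos": TCP position; "tool_rot": TCP orientation; "force": force on the tool from outside, world axes, zero at the start; "wrist_torque": the same for the moment, N m; "grip_width": finger opening in m.
Only numpy, scipy, OpenCV 4.12 (cv2) and the standard library are available. Lean on these libraries where they do the work, as an engineer would, in place of code of your own. Each camera call takes 0.05 s, during which the arm holds its last target. There are 200 camera calls.

TASK

Make the bench grinder ready for the next user: first turn its speed dial back to the zero stop, then set both tool rests, each by putting the feeler gauge's blade down in the gap between rest and wheel and gently sliding the rest in until the blade just drags between the two, and lift the gauge out without shifting the rest. Finish with the gauge back upright in its block and all the chisels and punches that lie about the bench lying flat in the steel tray. Don't press hard on the wheels, and leave the pot, the tin and the carton alone.

Things in the scene. Friction and masses are not known exactly. Their poses are not given: they have to be found in the camera images.
- grinder: Two-wheel bench grinder, fixed. Origin on the bench below the middle of the spindle; x from front (rests and dial, towards the robot) to back, y along the spindle, z up. Base 150 mm wide, to x = -165 mm; motor 116 mm thick; wheels at y = +140 (left) and -140 mm. Guards, set back, reach 225 mm above the bench; clear shields tipped back over them reach 290 mm, behind the spindle only.
- dial (a joint): Speed dial on top of the grinder's base, in front of the motor. Value in rad: 0 = fully back against its zero (off) stop, up to 4.7. It grows clockwise seen from above, so turn it anticlockwise to bring it back. Light friction (0.04 N m); it stays where it is left.
- dial_grip (a point): On the dial's vertical axis, at the height to grip, 95 mm above the bench. The dial has a straight finger bar 42 mm long, 14 mm wide, 32 mm tall (its top 7 mm above this point) on a round skirt of 44 mm diameter. The bar lies along this point's x axis, which turns with the dial (along the grinder's x at 0).
- rest_left (a joint): Sliding tool rest in front of the left wheel. Value = gap in m between the rest plate's edge and the wheel; 0 = touching, at most 0.030. Its clamp is slack: it slides with about 4 N of friction and stays where left. Push its plate's front lip towards the wheel to close the gap.
- plate_left: Top plate of the left tool rest, aluminium, 64 mm wide (y), 55 mm deep (x), 8 mm thick, its front edge (far from the wheel) turned down as a lip 24 mm high and 7 mm thick. Origin: middle of the wheel-side edge, on the top surface (139 mm above the bench); x points at the wheel, z up, so the lip's outer face is at x = -55 mm.
- wheel_left: Left grinding wheel, grey, 150 mm diameter, 20 mm thick, not turning. Origin at its centre, 135 mm above the bench; its axis is y. Its foremost point is level with the middle of the rest plate's edge. The guard's cheeks stand 11 mm behind the wheel's foremost point.
- gap_left (a point): Fixed point in front of the left wheel: directly above the wheel's foremost point, at the height of the rest plate's top. x points at the wheel, y to the left along the wheel's axis.
- rest_right (a joint): Sliding tool rest in front of the right wheel. Value = gap in m between the rest plate's edge and the wheel; 0 = touching, at most 0.030. Its clamp is slack: it slides with about 4 N of friction and stays where left. Push its plate's front lip towards the wheel to close the gap.
- plate_right: Top plate of the right tool rest, aluminium, 64 mm wide (y), 55 mm deep (x), 8 mm thick, its front edge (far from the wheel) turned down as a lip 24 mm high and 7 mm thick. Origin: middle of the wheel-side edge, on the top surface (139 mm above the bench); x points at the wheel, z up, so the lip's outer face is at x = -55 mm.
- wheel_right: Right grinding wheel, grey, 150 mm diameter, 20 mm thick, not turning. Origin at its centre, 135 mm above the bench; its axis is y. Its foremost point is level with the middle of the rest plate's edge. The guard's cheeks stand 11 mm behind the wheel's foremost point.
- gap_right (a point): Fixed point in front of the right wheel: directly above the wheel's foremost point, at the height of the rest plate's top. x points at the wheel, y to the left along the wheel's axis.
- gauge: Feeler gauge, upright: steel blade 3 mm thick (x), 40 mm wide (y), black handle on top, 152 mm tall, 0.16 kg. Origin at the middle of the blade's lower end, z up. A stop lip sticks out 18 mm from the blade's -x face, underside 28 mm above the lower end. With the lip lying on the rest plate and the blade down in the gap (gauge x towards the wheel) the gauge stands by itself.
- gauge_tip (a point): Middle of the gauge blade's lower end (the gauge's origin).
- gauge_handle (a point): Middle of the gauge's handle: 20 mm (x) by 44 mm (y) by 52 mm tall, centred 11 mm to the -x side of the blade and 126 mm above the lower end.
- block: Wooden gauge block, 70 (x) by 90 (y) by 45 mm tall, fixed. Origin under its middle.
- slot (a point): Middle of the mouth of the slot in the block's top, 45 mm above the bench, 6 mm to the block's +x side of its middle. The slot is 7 mm (x) by 49 mm (y), 36 mm deep, its length along y; the gauge's blade hangs in it, lip resting on the block to the -x side.
- tool1: Hexagon bar 18 mm across flats, the end forged to a flat wedge 20 mm wide (flat cold chisel), 150 mm long overall, 0.25 kg, dark steel, lying flat on the bench. Origin on its axis at mid-length (9 mm above what it lies on); x runs along it towards the working end. Grip it across the hexagon near the middle. May be absent.
- tool2: Hexagon bar 18 mm across flats, the end drawn to a point (point chisel), 150 mm long overall, 0.25 kg, dark steel, lying flat on the bench. Origin on its axis at mid-length (9 mm above what it lies on); x runs along it towards the working end. Grip it across the hexagon near the middle. May be absent.
- tool3: Hexagon bar 18 mm across flats, the end turned to a long blunt taper (drift punch), 150 mm long overall, 0.25 kg, dark steel, lying flat on the bench. Origin on its axis at mid-length (9 mm above what it lies on); x runs along it towards the working end. Grip it across the hexagon near the middle. May be absent.
- tool4: Hexagon bar 18 mm across flats, the end forged to a short narrow wedge (cape chisel), 150 mm long overall, 0.25 kg, dark steel, lying flat on the bench. Origin on its axis at mid-length (9 mm above what it lies on); x runs along it towards the working end. Grip it across the hexagon near the middle. May be absent.
- tray: Shallow open steel tray, fixed, 200 (x) by 220 (y) by 35 mm tall, walls and floor 4 mm thick. Origin on the bench under its middle.
- pot: Bystander: succulent in a terracotta pot, 146 mm across, about 170 mm tall. Origin under its middle.
- tin: Bystander: closed tin, 86 mm across, 110 mm tall. Origin under its middle.
- carton: Bystander: flat cardboard carton 100 by 100 by 50 mm. Origin under its middle.
Things that resemble listed ones, but are neither listed nor needed, are in the scene too. Leave any pink or white look-alike of the gauge alone.

How it is judged (in metres and radians):
On the way, in this order (a step that is already met when the one before it is completed fails the run):
1. the speed dial is turned back to its zero stop (within 0.09 rad) before the rests are set (value of joint dial below 0.09 rad), for 0.2 s.
2. the blade is held between rest and wheel at the first rest (either one), touching both, with the gap at 1.8 to 4.5 mm (((z of gauge_tip in the frame of gap_left between -0.036 and -0.012 m and y of gauge_tip in the frame of gap_left between -0.03 and 0.03 m and x of gauge_tip in the frame of gap_left between -0.008 and 0.003 m and contact force between gauge and wheel_left above 0.4 N and contact force between gauge and plate_left above 0.4 N and value of joint rest_left between 0.0018 and 0.0045 m) or (z of gauge_tip in the frame of gap_right between -0.036 and -0.012 m and y of gauge_tip in the frame of gap_right between -0.03 and 0.03 m and x of gauge_tip in the frame of gap_right between -0.008 and 0.003 m and contact force between gauge and wheel_right above 0.4 N and contact force between gauge and plate_right above 0.4 N and value of joint rest_right between 0.0018 and 0.0045 m))), for 0.2 s.
3. the blade is held in the same way at the other rest, with the first still set (((z of gauge_tip in the frame of gap_left between -0.036 and -0.012 m and y of gauge_tip in the frame of gap_left between -0.03 and 0.03 m and x of gauge_tip in the frame of gap_left between -0.008 and 0.003 m and contact force between gauge and wheel_left above 0.4 N and contact force between gauge and plate_left above 0.4 N and value of joint rest_left between 0.0018 and 0.0045 m) or (z of gauge_tip in the frame of gap_right between -0.036 and -0.012 m and y of gauge_tip in the frame of gap_right between -0.03 and 0.03 m and x of gauge_tip in the frame of gap_right between -0.008 and 0.003 m and contact force between gauge and wheel_right above 0.4 N and contact force between gauge and plate_right above 0.4 N and value of joint rest_right between 0.0018 and 0.0045 m)) and value of joint rest_left between 0.0018 and 0.0045 m and value of joint rest_right between 0.0018 and 0.0045 m), for 0.2 s.
At the end, for the whole second after the job is handed in: The dial is within 0.09 rad of zero; both gaps are 1.8 to 4.5 mm (the blade is 3 mm); the gauge stands in its block's slot within 15 mm, tilted less than 0.2 rad, its lower end 20 to 37 mm below the slot's mouth; every chisel and punch present lies at rest inside the tray, within 0.16 rad of level (value of joint dial below 0.09 rad and value of joint rest_left between 0.0018 and 0.0045 m and value of joint rest_right between 0.0018 and 0.0045 m and horizontal distance between gauge and slot below 0.015 m and angle between gauge's own z axis and vertical below 0.2 rad and z of gauge_tip in the frame of slot between -0.037 and -0.02 m and x of tool1 in the frame of tray between -0.09 and 0.09 m and y of tool1 in the frame of tray between -0.1 and 0.1 m and z of tool1 in the frame of tray between 0 and 0.045 m and angle between tool1's own x axis and vertical between 1.41 and 1.73 rad and linear speed of each of tool1, tool2, tool3, tool4 below 0.02 m/s and x of tool2 in the frame of tray between -0.09 and 0.09 m and y of tool2 in the frame of tray between -0.1 and 0.1 m and z of tool2 in the frame of tray between 0 and 0.045 m and angle between tool2's own x axis and vertical between 1.41 and 1.73 rad and x of tool3 in the frame of tray between -0.09 and 0.09 m and y of tool3 in the frame of tray between -0.1 and 0.1 m and z of tool3 in the frame of tray between 0 and 0.045 m and angle between tool3's own x axis and vertical between 1.41 and 1.73 rad and x of tool4 in the frame of tray between -0.09 and 0.09 m and y of tool4 in the frame of tray between -0.1 and 0.1 m and z of tool4 in the frame of tray between 0 and 0.045 m and angle between tool4's own x axis and vertical between 1.41 and 1.73 rad); the robot touches nothing.
It fails at once if a wheel is pressed with more than 50 N (contact force between any of wheel_left, wheel_right and anything else above 50 N).
It fails at once if the pot, the tin or the carton is moved by more than 30 mm (distance of any of pot, tin, carton from where it was at the start of the episode above 0.03 m).
Of tool1, tool2, tool3, tool4 only 2 to 4 are there at a start; the rules pass over those that are not, and their reading is None.
At some moment in a run one of tool1, tool2, tool3, tool4 may be knocked a few centimetres aside while the robot is not near it.
It also fails if it takes over 210 s, if anything falls off the work surface, if the arm or the gripper's body presses on something with over 40 N, if the wrist force passes 120 N, or if a joint passes its speed limit or range.

## Working session

There is one attempt and no reset: what is moved stays moved. The work goes in short steps, Python scripts to look and compute and a tool call to move; the robot and the scene stay as the last step left them, time stands still between calls to the robot, and variables do not carry over. Pictures are saved under pics/ and viewed, about 12 in all and at most 16, crops included, and the job is handed in when it is done.

Besides the shell and the picture viewer there is one more tool, called after ">>>" by a JSON object that holds its "name" and its "arguments", one argument or row to a line. servo_tool: Moves the arm, as the interface text tells. Its arguments: {"type":"object","properties":{"plan":{"type":"array"},"force":{"type":"number"}},"required":["plan"]}

```bash
mkdir -p pics; cat > h.py <<'E'
import numpy as np, cv2
from cell import readout, read_camera, env
def cam(n):
    d=read_camera(n); np.savez(f'{n}.npz',**d); return d
def world(d):
    K=d['mtx'];Z=d['range_z'];v,u=np.mgrid[:Z.shape[0],:Z.shape[1]]
    p=np.stack([(u-K[0,2])/K[0,0]*Z,-(v-K[1,2])/K[1,1]*Z,-Z,np.ones_like(Z)],-1)
    return (p@np.linalg.inv(d['camera_from_world']).T)[...,:3]
def save(d,f,crop=None,s=1):
    im=d['image'][...,::-1]
    if crop: im=im[crop[1]:crop[3],crop[0]:crop[2]]
    cv2.imwrite('pics/'+f,cv2.resize(im,None,fx=s,fy=s,interpolation=cv2.INTER_CUBIC))
E
python3 - <<'E'
from h import *
print(readout.get_obs(),env.pinch_z)
for n in('top','scene'):
    d=cam(n);save(d,n+'0.png',s=1.5);print(d['mtx'],d['camera_from_world'],(d['range_z']==0).mean())
E
```

```text
{'time_s': 0.0, 'qpos': array([70.59282725, 18.43975411, -4.0154597 , 83.17364808,  1.2971602 ,
       78.54280334, -3.26149443]), 'joint_velocities': array([-0.05708845, -0.07093319,  0.05040978, -0.01457725,  0.14965954,
        0.00174521, -0.05475391]), 'effort': array([-3.32122490e-04, -4.91289639e+01, -4.03972529e-01, -3.12523091e+01,
       -6.38511172e-02,  4.38740419e-02,  2.04685966e-04]), 'tool_pos': array([ 0.22432501, -0.60940722,  0.19056471]), 'tool_rot': array([-1.79889160e+02,  7.94100870e-03,  2.02157709e+01]), 'force': array([0.11651361, 0.22422253, 1.01404765]), 'wrist_torque': array([ 0.01161384, -0.013619  ,  0.01411361]), 'grip_width': 0.08678800124859133} -0.0187
[[490.73462055   0.         259.01409631]
 [  0.         490.73462055 191.5045502 ]
 [  0.           0.           1.        ]] [[ 0.0167003  -0.99984754  0.0050995   0.00741451]
 [ 0.99729405  0.01702241  0.07151797 -0.5295729 ]
 [-0.07159387  0.00389133  0.99742628 -1.58226874]
 [ 0.          0.          0.          1.        ]] 0.004069010416666667
[[380.62964855   0.         255.5136193 ]
 [  0.         380.62964855 192.05149225]
 [  0.           0.           1.        ]] [[ 0.44715029  0.89434578 -0.01422134 -0.23020006]
 [-0.53511348  0.28021587  0.79695209  0.19035115]
 [ 0.71673578 -0.34874733  0.60387508 -1.7152168 ]
 [ 0.          0.          0.          1.        ]] 0.003916422526041667
```

View pics/top0.png

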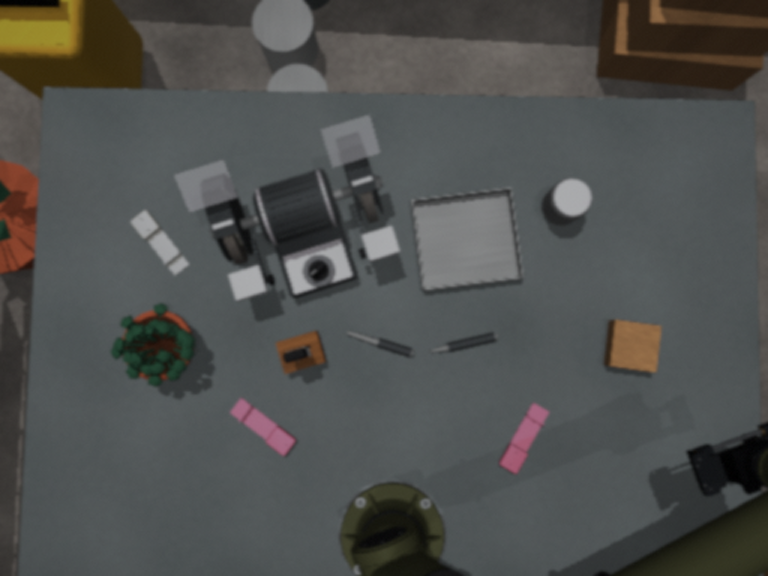

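View pics/scene0.png

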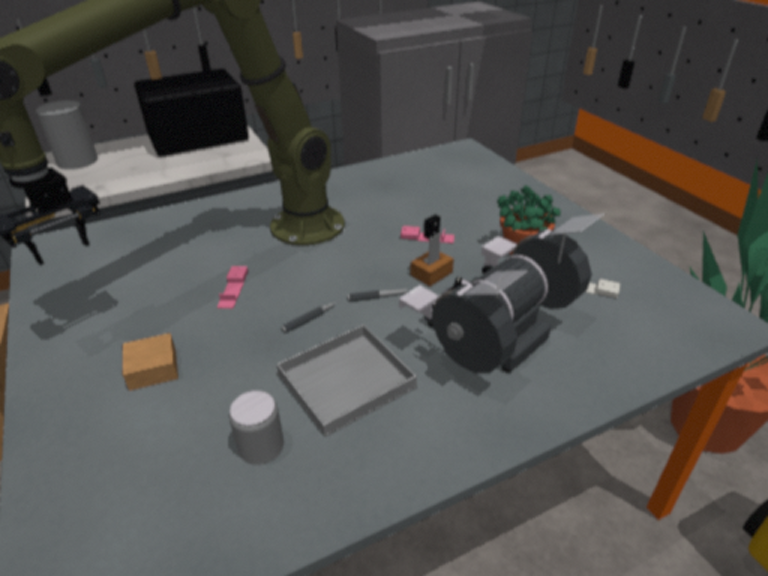

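Top view (1.5x): grinder around (300,210), plates at (248,281) and (380,243), dial (319,270), gauge in block (300,352), tools at (380,343) and (465,343), tray (467,240); pot (155,345), tin (570,198), carton (635,345). There are pink and white decoys. The scene view agrees: two tools.

```bash
python3 - <<'E'
from h import *
d=dict(np.load('top.npz'));W=world(d);im=d['image'].astype(int);g=im.mean(-1)
def rect(m,name):
    m=m.astype(np.uint8);n,l,st,c=cv2.connectedComponentsWithStats(m)
    for i in range(1,n):
        if st[i,4]<25: continue
        P=W[l==i];(cx,cy),(a,b),th=cv2.minAreaRect((P[:,:2]*1000).astype(np.float32))
        print(name,c[i].round(),st[i,4],'ctr',round(cx),round(cy),'size',round(a),round(b),'ang',round(th,1),'z',np.percentile(P[:,2],[5,50,95]).round(3),'mean',P.mean(0).round(4))
z=W[...,2]
box=np.zeros(z.shape,bool);box[60:300,60:360]=1
rect(box&(abs(z-.139)<.006)&(g>110),'plate')
mm=box&(z>.04)&(z<.2);
box2=np.zeros(z.shape,bool);box2[150:200,185:245]=1
rect(box2&(z>.08)&(z<.12),'dial')
rect(box2&(z>.055)&(z<.08),'base')
box3=np.zeros(z.shape,bool);box3[210:260,170:230]=1
rect(box3&(z>.1),'handle'); rect(box3&(z>.035)&(z<.055),'block')
box4=np.zeros(z.shape,bool);box4[210:250,225:340]=1
rect(box4&(z>.007)&(z<.03),'tool')
box5=np.zeros(z.shape,bool);box5[115:205,265:360]=1
rect(box5&(z>.02)&(z<.045),'tray')
save(d,'grind.png',(130,80,280,260),4)
s=dict(np.load('scene.npz'));save(s,'sgr.png',(260,120,420,260),4.5)
E
```

```text
plate [254. 162.] 352 ctr 611 34 size 56 64 ang 17.9 z [0.135 0.139 0.143] mean [0.6107 0.0338 0.139 ]
plate [165. 188.] 369 ctr 526 301 size 56 63 ang 17.9 z [0.134 0.139 0.144] mean [0.526  0.3013 0.139 ]
dial [242. 169.] 27 ctr 596 72 size 22 11 ang 19.5 z [0.085 0.096 0.101] mean [0.5944 0.0719 0.0952]
dial [212. 179.] 70 ctr 560 164 size 15 40 ang 43.1 z [0.085 0.101 0.106] mean [0.5596 0.1633 0.099 ]
base [210. 175.] 1130 ctr 583 172 size 116 147 ang 17.3 z [0.055 0.059 0.071] mean [0.5779 0.1719 0.0606]
handle [197. 236.] 124 ctr 402 123 size 24 201 ang 13.7 z [0.128 0.167 0.175] mean [0.3846 0.193  0.199 ]
block [201. 234.] 499 ctr 387 201 size 70 90 ang 17.6 z [0.039 0.045 0.052] mean [0.3886 0.1987 0.0454]
tool [256. 229.] 236 ctr 410 31 size 149 23 ang 73.9 z [0.008 0.016 0.022] mean [0.407  0.0232 0.0154]
tool [312. 228.] 235 ctr 410 -152 size 24 150 ang 13.9 z [0.008 0.016 0.023] mean [ 0.4133 -0.1586  0.0156]
tray [313. 157.] 436 ctr 639 -153 size 201 221 ang 8.1 z [0.022 0.033 0.04 ] mean [ 0.6457 -0.1586  0.0324]
```

View pics/grind.png

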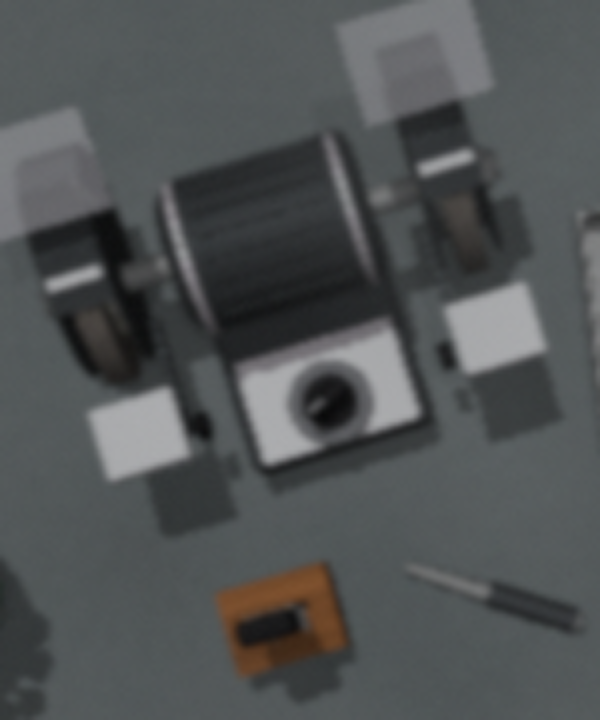

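Zoomed crop: the wheels are the brown strips ending at (125,380) and (475,265), and the dial bar is at (330,400). I'll measure what remains while the arm moves over.

```bash
cat >> h.py <<'E'
def go(x,y,z,yaw=None):
    o=readout.get_obs();p=o['tool_pos'];a=np.radians(o['tool_rot'][2])
    dx,dy=x-p[0],y-p[1];t=0 if yaw is None else -np.radians((yaw-o['tool_rot'][2]+180)%360-180)
    print('shift',np.round([dx*np.cos(a)+dy*np.sin(a),dx*np.sin(a)-dy*np.cos(a),p[2]-z,t],4))
def st():
    o=readout.get_obs();print(round(o['time_s'],2),o['tool_pos'].round(4),o['tool_rot'].round(2),'F',o['force'].round(1),'T',o['wrist_torque'].round(2),'w',round(o['grip_width'],4),'q',o['qpos'].round(0))
YW=17.7
X=np.array([np.cos(np.radians(YW)),np.sin(np.radians(YW))]);Y=np.array([-X[1],X[0]])
E
python3 - <<'E'
from h import *
d=dict(np.load('top.npz'));W=world(d);im=d['image'].astype(int);z=W[...,2]
G=W[...,:2]@np.stack([X,Y],1)   # grinder-aligned coords
pm=lambda x,y:np.array([x,y])@np.stack([X,Y],1)
for n,c in(('L',(.526,.301)),('R',(.611,.034))):
    c=pm(*c);m=(abs(G[...,1]-c[1])<.009)&(G[...,0]>c[0]+.03)&(G[...,0]<c[0]+.11)&(z>.12)
    P=np.c_[G[m],z[m]];o=np.argsort(P[:,0]);print(n,'edge',c[0]+.0275,'y',c[1]);print(P[o][::max(1,len(o)//22)].round(4))
m=np.zeros(z.shape,bool);m[225:250,180:215]=1;m&=(z>.145)&(z<.18)
P=W[m];print('handle',m.sum(),cv2.minAreaRect((P[:,:2]*1000).astype(np.float32)),P.mean(0))
P=W[(np.hypot(W[...,0]-.56,W[...,1]-.164)<.035)&(z>.092)&(z<.11)]
c,e=P[:,:2].mean(0),np.linalg.eigh(np.cov(P[:,:2].T));print('dial',c,np.degrees(np.arctan2(*e[1][::-1,1])))
c=im[155:205,190:240].astype(np.float32);c=np.clip(c*2,0,255).astype(np.uint8)
cv2.imwrite('pics/dial.png',cv2.resize(c[...,::-1],None,fx=10,fy=10,interpolation=cv2.INTER_CUBIC))
E
```

```text
L edge 0.620113890477959 y 0.12682971581052158
[[0.6346 0.1272 0.1375]
 [0.6367 0.1276 0.148 ]
 [0.6395 0.1327 0.1644]
 [0.6422 0.1201 0.162 ]
 [0.6458 0.1337 0.1659]
 [0.6491 0.1276 0.1756]
 [0.6519 0.1289 0.1804]
 [0.655  0.1179 0.1546]
 [0.6582 0.1338 0.1915]
 [0.6609 0.1349 0.1967]
 [0.6641 0.1179 0.1573]
 [0.6672 0.1183 0.181 ]
 [0.6698 0.1235 0.196 ]
 [0.6725 0.1341 0.1993]
 [0.6759 0.1286 0.2062]
 [0.6794 0.1283 0.2029]
 [0.682  0.1222 0.2139]
 [0.6845 0.1284 0.2093]
 [0.6873 0.1297 0.2133]
 [0.6913 0.134  0.2158]
 [0.6949 0.1246 0.2132]
 [0.6986 0.1308 0.2208]
 [0.7024 0.1308 0.2158]]
R edge 0.6199132891174078 y -0.15337370986285262
[[ 0.6386 -0.1455  0.1383]
 [ 0.6404 -0.1588  0.1425]
 [ 0.6415 -0.1592  0.1536]
 [ 0.6448 -0.1604  0.1682]
 [ 0.6463 -0.1547  0.1696]
 [ 0.6495 -0.1496  0.1778]
 [ 0.6524 -0.1597  0.1795]
 [ 0.6557 -0.1517  0.1911]
 [ 0.6579 -0.1584  0.1854]
 [ 0.6605 -0.1562  0.1913]
 [ 0.6639 -0.1572  0.1886]
 [ 0.6659 -0.1457  0.1956]
 [ 0.6696 -0.1467  0.1911]
 [ 0.6724 -0.1446  0.1957]
 [ 0.6754 -0.1488  0.2051]
 [ 0.6794 -0.1469  0.2033]
 [ 0.6819 -0.1506  0.2008]
 [ 0.6854 -0.1486  0.2019]
 [ 0.6874 -0.1617  0.2171]
 [ 0.691  -0.1565  0.2074]
 [ 0.693  -0.1481  0.2099]
 [ 0.6959 -0.1461  0.2136]
 [ 0.6992 -0.1561  0.2127]
 [ 0.702  -0.1569  0.2127]]
handle 110 ((382.9706726074219, 198.9568634033203), (21.93358039855957, 43.75448989868164), 12.22160816192627) [0.38306571 0.19804599 0.16768852]
dial [0.56040638 0.16353801] 132.23157602924695
```

View pics/dial.png

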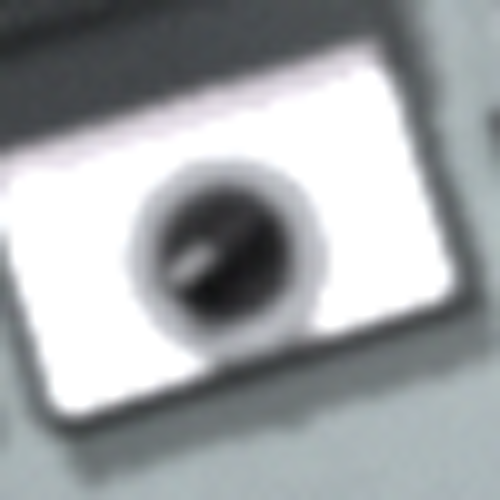

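>>> {"name": "servo_tool", "arguments": {
  "plan": [
    [[0,0.28,-0.3,-0.16,0.044],[0,0.28,-0.3,-0.16,0.044],[0,0.28,-0.3,-0.16,0.044],[0,0.28,-0.3,-0.16,0.044],[0,0.28,-0.3,-0.16,0.044],[0,0.28,-0.3,-0.16,0.044],[0,0.28,-0.3,-0.16,0.044],[0,0.28,-0.3,-0.16,0.044],[0,0.28,-0.3,-0.16,0.044],[0,0.28,-0.3,-0.16,0.044],[0,0.28,-0.3,-0.16,0.044],[0,0.28,-0.3,-0.16,0.044]]
  ]
}}

```text
time_s: 1.1
tool_pos: [0.3869, -0.2258, 0.3537]
tool_rot: [179.9, -0.2, 18.3]
force: [0.7, -0.2, 0.5]
grip_width: 0.0149
```

Pointer mark is at the lower-left end of the bar, at (190,262), so the dial reads about 4.28 rad and needs roughly 245° anticlockwise. The gripper body can't turn that far beside the motor, so I'll sweep the bar round with closed fingers.

>>> {"name": "servo_tool", "arguments": {
  "plan": [
    [[0,0.311,-0.326,0.0,0.01],[0,0.311,-0.326,0.0,0.01],[0,0.311,-0.326,0.0,0.01],[0,0.311,-0.326,0.0,0.01],[0,0.311,-0.326,0.0,0.01],[0,0.311,-0.326,0.0,0.01],[0,0.311,-0.326,0.0,0.01],[0,0.311,-0.326,0.0,0.01],[0,0.311,-0.326,0.0,0.01],[0,0.311,-0.326,0.0,0.01],[0,0.311,-0.326,0.0,0.01],[0,0.311,-0.326,0.0,0.01]]
  ]
}}

```text
time_s: 2.1
tool_pos: [0.5797, 0.1901, 0.3505]
tool_rot: [-179.6, 0.0, 18.4]
force: [-2.0, -0.1, -1.4]
grip_width: 0.0009
```

```bash
python3 - <<'E'
from h import *
st();go(.5797,.1810,.084,17.7)
E
```

```text
2.1 [0.5797 0.1901 0.3505] [-1.7957e+02  2.0000e-02  1.8380e+01] F [-2.  -0.1 -1.4] T [-0.06  0.17  0.02] w 0.0009 q [  18.   18.  -51.   72.   14.   97. -102.]
shift [-0.0029  0.0087  0.2665  0.0118]
```

>>> {"name": "servo_tool", "arguments": {
  "plan": [
    [[0,-0.003,0.0087,0.04,0.012],[0,-0.003,0.0087,0.08,0.012],[0,-0.003,0.0087,0.12,0.012],[0,-0.003,0.0087,0.16,0.012],[0,-0.003,0.0087,0.2,0.012],[0,-0.003,0.0087,0.225,0.012],[0,-0.003,0.0087,0.245,0.012],[0,-0.003,0.0087,0.26,0.012],[0,-0.003,0.0087,0.2665,0.012],[0,-0.003,0.0087,0.2665,0.012],[0,-0.003,0.0087,0.2665,0.012]]
  ]
}}

```text
time_s: 3.02
tool_pos: [0.5791, 0.1823, 0.0841]
tool_rot: [-179.6, 0.0, 17.7]
force: [0.6, -1.1, -0.1]
grip_width: 0.0006
```

```bash
python3 - <<'E'
from h import *
st();o=readout.get_obs();p=o['tool_pos'];a=np.radians(o['tool_rot'][2])
c=np.array([.5604,.1635])
for A in range(30,310,15):
    q=c+.026*(np.cos(np.radians(A))*X+np.sin(np.radians(A))*Y);dx,dy=q-p[:2]
    print(A,np.round([dx*np.cos(a)+dy*np.sin(a),dx*np.sin(a)-dy*np.cos(a),p[2]-.084],4))
E
```

```text
3.02 [0.5791 0.1823 0.0841] [-1.7958e+02  3.0000e-02  1.7660e+01] F [ 0.6 -1.1 -0.1] T [-0.    0.01  0.03] w 0.0006 q [  19.   25.  -48.   96.   19.   68. -106.]
30 [-0.0011 -0.0008  0.0001]
45 [-0.0052 -0.0062  0.0001]
60 [-0.0106 -0.0103  0.0001]
75 [-0.0168 -0.0129  0.0001]
90 [-0.0236 -0.0138  0.0001]
105 [-0.0303 -0.0129  0.0001]
120 [-0.0366 -0.0103  0.0001]
135 [-0.042  -0.0061  0.0001]
150 [-0.0461 -0.0008  0.0001]
165 [-0.0487  0.0055  0.0001]
180 [-0.0496  0.0122  0.0001]
195 [-0.0487  0.019   0.0001]
210 [-0.0461  0.0252  0.0001]
225 [-0.0419  0.0306  0.0001]
240 [-0.0365  0.0348  0.0001]
255 [-0.0303  0.0373  0.0001]
270 [-0.0235  0.0382  0.0001]
285 [-0.0168  0.0373  0.0001]
300 [-0.0105  0.0347  0.0001]
```

>>> {"name": "servo_tool", "arguments": {
  "plan": [
    [[0,-0.005,-0.006,0,0],[0,-0.0106,-0.0103,0,0],[0,-0.0168,-0.0129,0,0],[0,-0.0236,-0.0138,0,0],[0,-0.0303,-0.0129,0,0],[0,-0.0366,-0.0103,0,0],[0,-0.042,-0.0061,0,0],[0,-0.0461,-0.0008,0,0],[0,-0.0487,0.0055,0,0],[0,-0.0496,0.0122,0,0],[0,-0.0487,0.019,0,0],[0,-0.0487,0.019,0,0]]
  ]
}}

```text
time_s: 4.02
tool_pos: [0.5397, 0.1469, 0.0839]
tool_rot: [-179.6, 0.0, 17.5]
force: [0.0, -1.1, -0.4]
grip_width: 0.0008
```

```bash
python3 - <<'E'
from h import *
st();o=readout.get_obs();p=o['tool_pos'];a=np.radians(o['tool_rot'][2])
c=np.array([.5604,.1635])
for A in range(210,325,10):
    q=c+.026*(np.cos(np.radians(A))*X+np.sin(np.radians(A))*Y);dx,dy=q-p[:2]
    print(A,np.round([dx*np.cos(a)+dy*np.sin(a),dx*np.sin(a)-dy*np.cos(a),p[2]-.084],4))
E
```

```text
4.02 [0.5397 0.1469 0.0839] [-1.7963e+02  2.0000e-02  1.7470e+01] F [ 0.  -1.1 -0.4] T [-0.06 -0.03 -0.03] w 0.0008 q [  25.   18.  -49.  102.   15.   66. -102.]
210 [ 0.0023  0.0034 -0.0001]
220 [ 0.0049  0.0071 -0.0001]
230 [ 0.0081  0.0103 -0.0001]
240 [ 0.0118  0.0129 -0.0001]
250 [ 0.0159  0.0148 -0.0001]
260 [ 0.0203  0.016  -0.0001]
270 [ 0.0248  0.0164 -0.0001]
280 [ 0.0293  0.0159 -0.0001]
290 [ 0.0337  0.0147 -0.0001]
300 [ 0.0378  0.0128 -0.0001]
310 [ 0.0415  0.0102 -0.0001]
320 [ 0.0447  0.007  -0.0001]
```

>>> {"name": "servo_tool", "arguments": {
  "plan": [
    [[0,0.0023,0.0034,0,0],[0,0.0049,0.0071,0,0],[0,0.008,0.0103,0,0],[0,0.0118,0.0129,0,0],[0,0.0159,0.0148,0,0],[0,0.0203,0.016,0,0],[0,0.0248,0.0164,0,0],[0,0.0293,0.0159,0,0],[0,0.0337,0.0147,0,0],[0,0.036,0.014,0,0],[0,0.0375,0.013,0,0],[0,0.0375,0.013,0,0]]
  ]
}}

```text
time_s: 5.02
tool_pos: [0.5794, 0.1465, 0.0838]
tool_rot: [-179.6, 0.0, 17.5]
force: [0.6, 0.1, -0.0]
grip_width: 0.0005
```

```bash
python3 - <<'E'
from h import *
st();d=cam('top');save(d,'dial2.png',(150,140,270,260),5)
E
```

```text
5.02 [0.5794 0.1465 0.0838] [-1.796e+02  2.000e-02  1.752e+01] F [ 0.6  0.1 -0. ] T [-0.   -0.02 -0.03] w 0.0005 q [  22.   23.  -48.   97.   18.   68. -102.]
```

View pics/dial2.png

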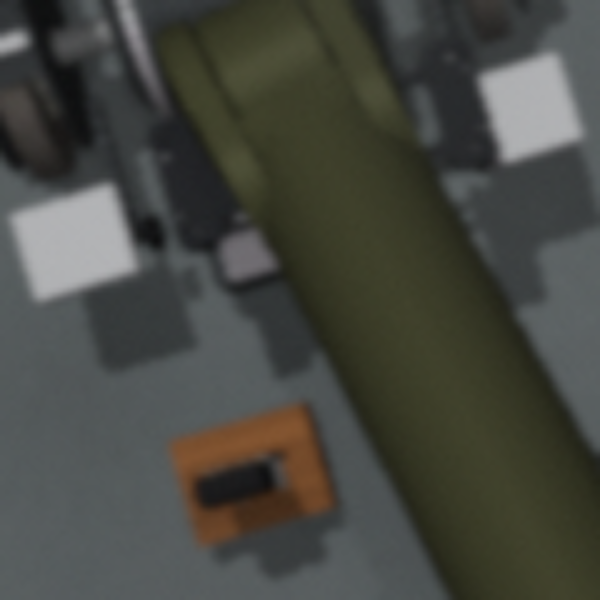

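The arm hides the dial, and the gripper body spans along the spindle direction as I assumed. No stop force yet, so I'll press on sideways in small steps.

>>> {"name": "servo_tool", "arguments": {
  "plan": [
    [[0,0,-0.001,0,0],[0,0,-0.002,0,0],[0,0,-0.003,0,0],[0,0,-0.004,0,0],[0,0,-0.004,0,0],[0,0,-0.004,0,0]]
  ]
}}

```text
time_s: 5.57
tool_pos: [0.578, 0.15, 0.0838]
tool_rot: [-179.6, 0.0, 17.5]
force: [-0.0, -0.2, -0.1]
grip_width: 0.0004
```

```bash
python3 - <<'E'
from h import *
st()
E
```

```text
5.57 [0.578  0.15   0.0838] [-1.7962e+02  2.0000e-02  1.7510e+01] F [-0.  -0.2 -0.1] T [-0.05 -0.03 -0.03] w 0.0004 q [  22.   23.  -48.   97.   18.   68. -103.]
```

>>> {"name": "servo_tool", "arguments": {
  "plan": [
    [[0,0,-0.001,0,0],[0,0,-0.0015,0,0],[0,0,-0.002,0,0],[0,0,-0.0025,0,0],[0,0,-0.003,0,0],[0,0,-0.003,0,0]]
  ]
}}

```text
time_s: 6.07
tool_pos: [0.577, 0.1531, 0.0839]
tool_rot: [-179.6, 0.0, 17.5]
force: [0.1, 0.2, 0.1]
grip_width: 0.0005
```

>>> {"name": "servo_tool", "arguments": {
  "plan": [
    [[0,0,-0.001,0,0],[0,0,-0.002,0,0],[0,0,-0.002,0,0]]
  ]
}}

```text
time_s: 6.32
tool_pos: [0.5763, 0.1553, 0.0839]
tool_rot: [-179.6, 0.0, 17.5]
force: [0.5, 0.0, -0.2]
grip_width: 0.0006
```

No resistance yet, so I'll lift, back off and look.

>>> {"name": "servo_tool", "arguments": {
  "plan": [
    [[0.0,0,0.01,0,0],[0.0,0,0.01,-0.04,0],[0.0,0,0.01,-0.08,0],[0.087,-0.03,0.04,-0.12,0],[0.087,-0.07,0.08,-0.14,0],[0.087,-0.07,0.12,-0.14,0],[0.087,-0.07,0.16,-0.14,0],[0.087,-0.07,0.2,-0.14,0],[0.087,-0.07,0.23,-0.14,0],[0.087,-0.07,0.23,-0.14,0]]
  ]
}}

```text
time_s: 7.15
tool_pos: [0.5798, -0.0974, 0.2218]
tool_rot: [-179.9, 0.1, 16.8]
force: [-0.6, -1.5, -0.1]
grip_width: 0.039
```

```bash
python3 - <<'E'
from h import *
st();d=cam('top');W=world(d)
P=W[(np.hypot(W[...,0]-.56,W[...,1]-.164)<.035)&(W[...,2]>.092)&(W[...,2]<.11)]
c,e=P[:,:2].mean(0),np.linalg.eigh(np.cov(P[:,:2].T));print('dial',len(P),c,np.degrees(np.arctan2(*e[1][::-1,1])))
c=np.clip(d['image'][155:205,190:240].astype(np.float32)*2,0,255).astype(np.uint8)
cv2.imwrite('pics/dial3.png',cv2.resize(c[...,::-1],None,fx=8,fy=8,interpolation=cv2.INTER_CUBIC))
E
```

```text
7.15 [ 0.5798 -0.0974  0.2218] [-1.7986e+02  1.0000e-01  1.6840e+01] F [-0.6 -1.5 -0.1] T [-0.15 -0.02  0.02] w 0.039 q [ 43.  14. -43.  88.  10.  81. -74.]
dial 60 [0.56011345 0.16376135] 131.16550572696693
```

View pics/dial3.png

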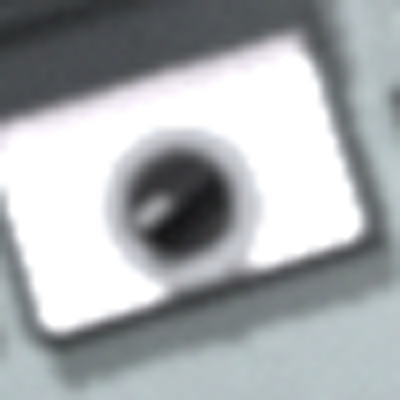

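The picture shows the dial unmoved: the mark is still at (152,210) in the crop. I need to know why the sweep missed it, so I'll check the height profile around the dial and the finger tips against the reported TCP.

```bash
python3 - <<'E'
from h import *
d=dict(np.load('top.npz'));W=world(d);z=W[...,2]
print((z[168:192,198:228]*1000).round().astype(int))
s=cam('scene');save(s,'s2.png',(150,60,420,260),2.9)
E
```

```text
[[  53   57   59   59   60   59   55   60   61   61   58   63   58   63
    64   61   62   57   64   56   59   60   62   63   65   53   58   57
    61   54]
 [  62   54   60   54   62   63   57   58   54   60   59   58   58   53
    54   54   60   59   66   62   56   56   61   58   64   56   62   56
    57   59]
 [  54   56   61   56   54   54   63   54   63   56   65   61   66   60
    65   66   62   63   65   57   63   57   59   63   54   60   53   60
    56   64]
 [  59   59   52   55   56   59   55   61   56   55   64   63   67   63
    56   67   69   69   58   65   65   62   55   53   67   60   62   59
    54   58]
 [  59   56   58   61   52   65   52   57   69   60   65   67   69   66
    66   57   60   63   58   69   57   63   62   60   59   50   60   60
    58   54]
 [  56   59   65   58   54   58   61   60   62   59   64   59   62   66
    74   72   64   59   61   61   62   63   71   60   59   55   64   53
    56   62]
 [  59   60   65   57   59   60   65   66   66   67   64   73   68   68
    75   68   99  100   93   65   64   68   66   65   52   60   57   63
    51   54]
 
[... 1968 characters left out ...]
 63   64   64   65   59   62   67   59   57   65   57   59
    56   49]
 [  63   61   60   56   58   62   59   53   62   62   65   64   72   63
    62   62   67   65   62   68   70   66   60   55   55   51   53   52
    50   51]
 [  61   58   59   58   57   60   61   60   61   57   61   65   66   68
    58   68   60   59   62   64   60   56   54   51   58   43   54   36
    27    7]
 [  59   55   63   60   62   58   57   59   55 1616   62   59   62   61
    68   64   64   66   56   54   56   52   54   48   38   28    0    8
    -1   -2]
 [  58   50   56   56   58   56   59   56   57   60   54   55 1616   61
    55   52   50   57   53   51   47   36   31   -5    0    7    3  -10
    -3   -3]]
```

View pics/s2.png

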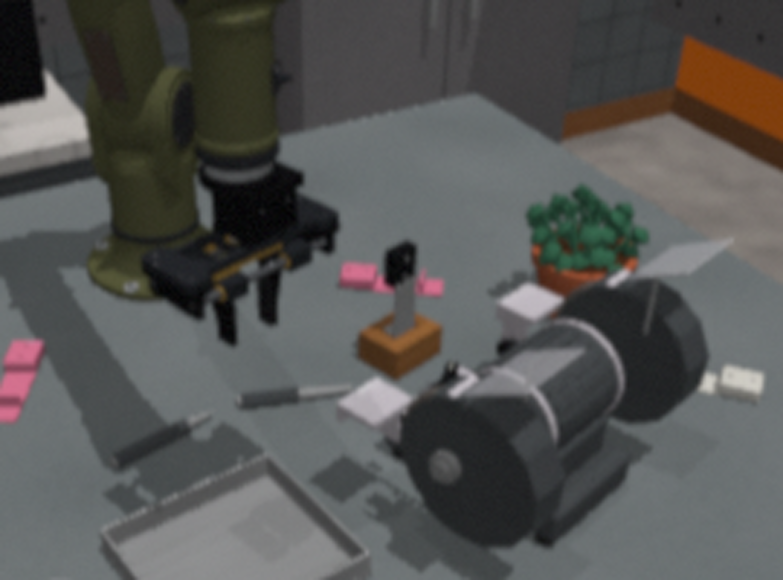

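The scene picture shows the fingertips at (232,342) and (270,322). The reported TCP projects about 8 px lower than that, so the tips look higher than I assumed. I'll measure the tip height from depth.

```bash
python3 - <<'E'
from h import *
st()
for n in('scene','top'):
    d=cam(n);W=world(d);p=readout.get_obs()['tool_pos']
    m=(np.hypot(W[...,0]-p[0],W[...,1]-p[1])<.075)&(W[...,2]>.12)&(W[...,2]<.45);P=W[m]
    print(n,m.sum(),np.histogram(P[:,2],np.arange(.12,.46,.01)))
    if n=='scene':
        i=np.argsort(P[:,2])[:40:4];print(P[i].round(3))
E
```

```text
7.25 [ 0.5792 -0.0912  0.2216] [-1.796e+02  8.000e-02  1.712e+01] F [ 0.4  1.1 -0.7] T [ 0.02  0.05 -0.  ] w 0.0474 q [ 43.  14. -44.  89.  10.  81. -74.]
scene 1708 (array([  0,   0,   0,   0,   0,   0,   0,   0,   0,   0,   0,   0,   0,
        32,  35,  40,  46,  41,  31,  12,  35, 164, 166, 144, 242,  99,
       104, 104,  31,  70, 136, 125,  51]), array([0.12, 0.13, 0.14, 0.15, 0.16, 0.17, 0.18, 0.19, 0.2 , 0.21, 0.22,
       0.23, 0.24, 0.25, 0.26, 0.27, 0.28, 0.29, 0.3 , 0.31, 0.32, 0.33,
       0.34, 0.35, 0.36, 0.37, 0.38, 0.39, 0.4 , 0.41, 0.42, 0.43, 0.44,
       0.45]))
[[ 0.572 -0.069  0.252]
 [ 0.582 -0.064  0.253]
 [ 0.582 -0.125  0.254]
 [ 0.57  -0.072  0.255]
 [ 0.6   -0.12   0.257]
 [ 0.569 -0.071  0.258]
 [ 0.596 -0.121  0.258]
 [ 0.6   -0.114  0.258]
 [ 0.598 -0.113  0.26 ]
 [ 0.583 -0.068  0.261]]
top 561 (array([  0,   0,   0,   0,   0,   0,   0,   0,   0,   0,   0,   0,   0,
         0,   0,   0,   0,   0,   0,   0,   0,   8,  63,   7, 225,  21,
         7,   5,  17,  19, 178,  11,   0]), array([0.12, 0.13, 0.14, 0.15, 0.16, 0.17, 0.18, 0.19, 0.2 , 0.21, 0.22,
       0.23, 0.24, 0.25, 0.26, 0.27, 0.28, 0.29, 0.3 , 0.31, 0.32, 0.33,
       0.34, 0.35, 0.36, 0.37, 0.38, 0.39, 0.4 , 0.41, 0.42, 0.43, 0.44,
       0.45]))
```

```bash
python3 - <<'E'
from h import *
d=dict(np.load('scene.npz'));W=world(d);K=d['mtx']
for p in((.526,.301),(.611,.034),(.40,-.3),(.64,-.153),(.45,.1)):
    m=np.hypot(W[...,0]-p[0],W[...,1]-p[1])<.015;print(p,m.sum(),np.median(W[m][:,2]).round(4))
P=W[(np.hypot(W[...,0]-.579,W[...,1]+.091)<.075)&(W[...,2]>.2)&(W[...,2]<.30)]
for sgn in(1,-1):
    Q=P[(P[:,1]+.094)*sgn>0];print(Q.mean(0).round(4),np.percentile(Q[:,2],[1,50]).round(4),len(Q),Q[:,:2].min(0),Q[:,:2].max(0))
go(.5791,.1810,.12,17.7)
E
```

```text
(0.526, 0.301) 30 0.1373
(0.611, 0.034) 102 -0.0001
(0.4, -0.3) 34 -0.0015
(0.64, -0.153) 175 0.3243
(0.45, 0.1) 4 0.0087
[ 0.5785 -0.0658  0.2768] [0.2521 0.278 ] 103 [ 0.56441114 -0.07245043] [ 0.58808822 -0.05628808]
[ 0.5958 -0.1215  0.2766] [0.2527 0.2762] 91 [ 0.58138103 -0.13101421] [ 0.60627839 -0.11165857]
shift [ 0.0804 -0.254   0.1022 -0.0025]
```

Depth is sound (plate 0.137, bench -0.001). The real fingertips sit about 29 mm above the reported TCP, so the sweep passed over the dial. From here I'll use tip z = reported z + 0.029 and repeat the sweep lower.

>>> {"name": "servo_tool", "arguments": {
  "plan": [
    [[0,0.08,-0.254,0,0],[0,0.08,-0.254,0,0],[0,0.08,-0.254,0,0],[0,0.08,-0.254,0,0],[0,0.08,-0.254,0,0],[0,0.08,-0.254,0,0],[0,0.08,-0.254,0,0],[0,0.08,-0.254,0,0],[0,0.08,-0.254,0.03,0],[0,0.08,-0.254,0.07,0],[0,0.08,-0.254,0.1,0],[0,0.08,-0.254,0.1,0]]
  ]
}}

```text
time_s: 8.35
tool_pos: [0.5735, 0.1801, 0.118]
tool_rot: [-179.5, 0.7, 17.7]
force: [-0.9, 0.3, -1.2]
grip_width: 0.0015
```

```bash
python3 - <<'E'
from h import *
st();go(.5797,.1815,.060,17.7)
E
```

```text
8.35 [0.5735 0.1801 0.118 ] [-179.54    0.66   17.66] F [-0.9  0.3 -1.2] T [0.02 0.11 0.01] w 0.0015 q [  20.   23.  -49.   94.   17.   72. -105.]
shift [ 0.0064  0.0005  0.058  -0.0007]
```

>>> {"name": "servo_tool", "arguments": {
  "plan": [
    [[0,0.006,0.0,0.01,0],[0,0.006,0.0,0.02,0],[0,0.006,0.0,0.03,0],[0,0.006,0.0,0.04,0],[0,0.006,0.0,0.05,0],[0,0.006,0.0,0.058,0],[0,0.006,0.0,0.058,0],[0,0.006,0.0,0.058,0]]
  ]
}}

```text
time_s: 9.02
tool_pos: [0.5781, 0.1821, 0.0597]
tool_rot: [-179.5, 0.7, 17.7]
force: [-0.4, 0.1, -0.0]
grip_width: 0.0006
```

>>> {"name": "servo_tool", "arguments": {
  "plan": [
    [[0,-0.005,-0.006,0,0],[0,-0.0106,-0.0103,0,0],[0,-0.0168,-0.0129,0,0],[0,-0.0236,-0.0138,0,0],[0,-0.0303,-0.0129,0,0],[0,-0.0366,-0.0103,0,0],[0,-0.042,-0.0061,0,0],[0,-0.0461,-0.0008,0,0],[0,-0.0487,0.0055,0,0],[0,-0.0496,0.0122,0,0],[0,-0.0487,0.019,0,0],[0,-0.0487,0.019,0,0]]
  ]
}}

```text
time_s: 10.02
tool_pos: [0.5335, 0.1735, 0.0612]
tool_rot: [-177.7, 0.1, 18.4]
force: [0.0, 43.2, -11.0]
grip_width: 0.0004
```

```bash
python3 - <<'E'
from h import *
st();o=readout.get_obs();p=o['tool_pos'];a=np.radians(o['tool_rot'][2])
c=np.array([.5604,.1635])
for A in range(210,325,10):
    q=c+.026*(np.cos(np.radians(A))*X+np.sin(np.radians(A))*Y);dx,dy=q-p[:2]
    print(A,np.round([dx*np.cos(a)+dy*np.sin(a),dx*np.sin(a)-dy*np.cos(a)],4))
E
```

```text
10.02 [0.5335 0.1735 0.0612] [-1.7771e+02  7.0000e-02  1.8440e+01] F [  0.   43.2 -11. ] T [9.78 0.04 0.28] w 0.0004 q [  23.   21.  -50.  103.   15.   64. -103.]
210 [-0.0003  0.0307]
220 [0.0022 0.0344]
230 [0.0054 0.0377]
240 [0.0091 0.0403]
250 [0.0131 0.0423]
260 [0.0175 0.0435]
270 [0.022 0.044]
280 [0.0265 0.0436]
290 [0.0309 0.0425]
300 [0.0351 0.0406]
310 [0.0388 0.0381]
320 [0.042  0.0349]
```

Blocked with 43 N and the bar lying fore-aft, which is the zero stop. The bright mark was on the other end, so the dial had been at about 1.13 rad. I'll back off, lift and check.

>>> {"name": "servo_tool", "arguments": {
  "plan": [
    [[0,-0.0,-0.012,0,0],[0,0,-0.02,0,0],[0,0,-0.02,-0.04,0],[0,0,-0.02,-0.08,0],[0,0,-0.02,-0.12,0],[0.087,-0.03,-0.02,-0.15,0],[0.087,-0.07,0.0,-0.16,0],[0.087,-0.09,0.04,-0.16,0],[0.087,-0.1,0.08,-0.16,0],[0.087,-0.1,0.12,-0.16,0],[0.087,-0.1,0.16,-0.16,0],[0.087,-0.1,0.16,-0.16,0]]
  ]
}}

```text
time_s: 11.02
tool_pos: [0.4908, -0.0281, 0.2138]
tool_rot: [-178.0, 0.3, 17.5]
force: [0.0, -1.5, -0.1]
grip_width: 0.039
```

```bash
python3 - <<'E'
from h import *
st();d=cam('top');W=world(d)
P=W[(np.hypot(W[...,0]-.56,W[...,1]-.164)<.035)&(W[...,2]>.090)&(W[...,2]<.11)]
if len(P)>9:
    print('dial',len(P),P.mean(0),cv2.minAreaRect((P[:,:2]*1000).astype(np.float32)))
    e=np.linalg.eigh(np.cov(P[:,:2].T));print(np.degrees(np.arctan2(*e[1][::-1,1])))
P=W[170:176,190:200]
for n,c in(('L',(.526,.301)),('R',(.611,.034))):
    P=W[(np.hypot(W[...,0]-c[0],W[...,1]-c[1])<.05)&(abs(W[...,2]-.139)<.006)&(d['image'].mean(-1)>100)]
    print(n,cv2.minAreaRect((P[:,:2]*1000).astype(np.float32)),len(P))
E
```

```text
11.02 [ 0.4908 -0.0281  0.2138] [-177.95    0.3    17.54] F [ 0.  -1.5 -0.1] T [-0.15 -0.04 -0.01] w 0.039 q [ 45.   1. -43. 101.  -1.  79. -71.]
dial 63 [0.55978034 0.16394723 0.10155998] ((559.2095336914062, 163.93563842773438), (40.22747802734375, 13.893320083618164), 19.08156967163086)
-159.9360740672289
L ((526.6942138671875, 300.4966125488281), (55.06342315673828, 65.09652709960938), 18.4222469329834) 353
R ((611.0726928710938, 33.712974548339844), (55.53855895996094, 63.607215881347656), 19.18759536743164) 361
```

Dial bar is now at 19–20°, along the grinder's x within noise, and it was held against the stop. The rests haven't moved. Next is the gauge.

```bash
python3 - <<'E'
from h import *
d=dict(np.load('top.npz'));W=world(d);z=W[...,2]
m=np.zeros(z.shape,bool);m[225:250,180:215]=1;m&=(z>.145)&(z<.18);P=W[m]
print(P.mean(0),cv2.minAreaRect((P[:,:2]*1000).astype(np.float32)))
st();go(.3826,.199,.20,16.5)
E
```

```text
[0.38300295 0.19820508 0.16801307] ((382.9053955078125, 199.3551483154297), (21.99090576171875, 44.562862396240234), 12.198875427246094)
11.07 [ 0.4904 -0.0238  0.2138] [-177.76    0.29   17.74] F [-0.3  0.  -0.2] T [-0.03  0.06 -0.01] w 0.0434 q [ 45.   1. -43. 101.  -1.  79. -71.]
shift [-0.0347 -0.2451  0.0138  0.0216]
```

>>> {"name": "servo_tool", "arguments": {
  "plan": [
    [[0.087,-0.0347,-0.245,0.014,0.065],[0.087,-0.0347,-0.245,0.014,0.065],[0.087,-0.0347,-0.245,0.014,0.065],[0.087,-0.0347,-0.245,0.014,0.065],[0.087,-0.0347,-0.245,0.014,0.065],[0.087,-0.0347,-0.245,0.014,0.065],[0.087,-0.0347,-0.245,0.014,0.065],[0.087,-0.0347,-0.245,0.014,0.065],[0.087,-0.0347,-0.245,0.014,0.065]]
  ]
}}

```text
time_s: 11.82
tool_pos: [0.3821, 0.1981, 0.2093]
tool_rot: [-177.9, 0.5, 14.0]
force: [-0.0, 0.5, 0.4]
grip_width: 0.0865
```

```bash
python3 - <<'E'
from h import *
st();go(.3826,.199,.10,14)
E
```

```text
11.82 [0.3821 0.1981 0.2093] [-177.89    0.49   13.98] F [-0.   0.5  0.4] T [-0.07 -0.06  0.03] w 0.0865 q [ 35. -13. -55. 109. -13.  79. -93.]
shift [ 0.0007 -0.0008  0.1093 -0.0003]
```

>>> {"name": "servo_tool", "arguments": {
  "plan": [
    [[0.087,0.0005,-0.001,0.03,0],[0.087,0.0005,-0.001,0.06,0],[0.087,0.0005,-0.001,0.085,0],[0.087,0.0005,-0.001,0.1,0],[0.087,0.0005,-0.001,0.109,0],[0.087,0.0005,-0.001,0.109,0],[0.087,0.0005,-0.001,0.109,0]]
  ]
}}

```text
time_s: 12.4
tool_pos: [0.3809, 0.2022, 0.1006]
tool_rot: [-177.9, 0.5, 13.9]
force: [0.7, -0.6, 0.4]
grip_width: 0.0869
```

>>> {"name": "servo_tool", "arguments": {
  "plan": [
    [[0.03,0,0,0,0],[0.03,0,0,0,0],[0.03,0,0,0,0],[0.03,0,0,0,0],[0.03,0,0,0,0],[0.03,0,0,0,0],[0.03,0,0,0,0],[0.03,0,0,0,0],[0.03,0,0,0,0]]
  ],
  "force": 20
}}

```text
time_s: 13.15
tool_pos: [0.3809, 0.2021, 0.1007]
tool_rot: [-177.9, 0.5, 13.9]
force: [-1.0, -0.0, 0.5]
grip_width: 0.0446
```

```bash
python3 - <<'E'
from h import *
st()
E
```

```text
13.15 [0.3809 0.2021 0.1007] [-177.86    0.53   13.9 ] F [-1.  -0.   0.5] T [-0.25  0.    0.02] w 0.0446 q [ 36.  -5. -61. 117.  -7.  65. -99.]
```

Gripped at 44.6 mm. I'll lift it, using the full tool rotation in the move helper since the tool leans about 2°.

```bash
cat >> h.py <<'E'
from scipy.spatial.transform import Rotation
def go(x,y,z,yaw=None):
    o=readout.get_obs();R=Rotation.from_euler('xyz',o['tool_rot'],degrees=True).as_matrix()
    t=0 if yaw is None else -np.radians((yaw-o['tool_rot'][2]+180)%360-180)
    print('shift',np.round(R.T@(np.array([x,y,z])-o['tool_pos']),4),round(t,4))
E
python3 - <<'E'
from h import *
go(.3809,.2021,.25,17.7)
E
```

```text
shift [-0.0014 -0.0055 -0.1492] -0.0664
```

>>> {"name": "servo_tool", "arguments": {
  "plan": [
    [[0.03,0,-0.0005,-0.015,0],[0.03,-0.0004,-0.0015,-0.04,0],[0.03,-0.0007,-0.0026,-0.07,0],[0.03,-0.001,-0.0037,-0.1,0],[0.03,-0.0013,-0.0048,-0.13,-0.03],[0.03,-0.0014,-0.0055,-0.149,-0.066],[0.03,-0.0014,-0.0055,-0.149,-0.066],[0.03,-0.0014,-0.0055,-0.149,-0.066]]
  ]
}}

```text
time_s: 13.82
tool_pos: [0.3812, 0.2022, 0.25]
tool_rot: [-177.9, 0.3, 17.7]
force: [0.6, -0.1, -2.3]
grip_width: 0.0446
```

```bash
python3 - <<'E'
from h import *
st();d=cam('scene');W=world(d);save(d,'g1.png',(200,60,400,230),3.5)
go(.45,.262,.25,17.7)
E
```

```text
13.82 [0.3812 0.2022 0.25  ] [-177.85    0.33   17.65] F [ 0.6 -0.1 -2.3] T [-0.05 -0.01 -0.04] w 0.0446 q [ 34. -14. -53. 105. -13.  84. -89.]
shift [ 0.0845 -0.0362 -0.0004] -0.0009
```

View pics/g1.png

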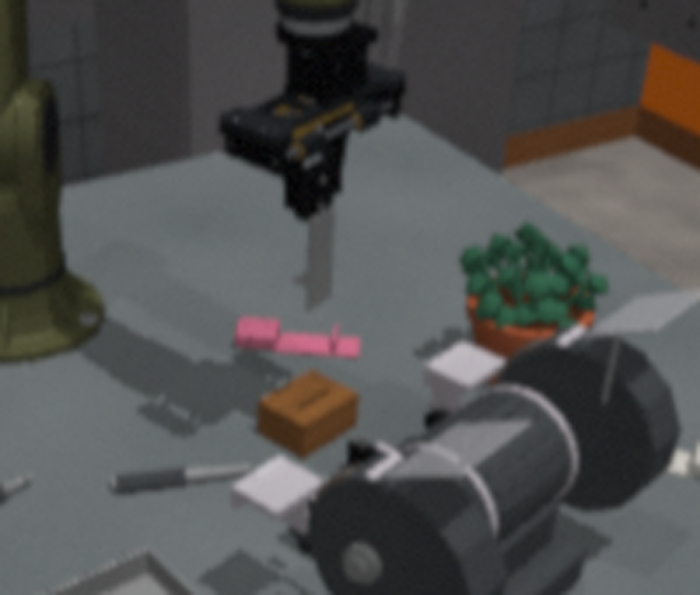

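Picture: the gauge hangs in the grip, blade down at about (320,260). I'll measure the blade's position in the hand.

```bash
python3 - <<'E'
from h import *
d=dict(np.load('scene.npz'));W=world(d);B=np.stack([X,Y],1)
m=np.zeros(W.shape[:2],bool);m[115:155,282:302]=1
m&=(np.hypot(W[...,0]-.39,W[...,1]-.2)<.06)&(W[...,2]>.12)
P=W[m];G=P[:,:2]@B;print(m.sum());t=readout.get_obs()['tool_pos'];print('tool G',t[:2]@B,t[2])
for lo in np.arange(.15,.28,.01):
    s=(P[:,2]>lo)&(P[:,2]<=lo+.01)
    if s.sum()>2: print(round(lo,2),s.sum(),np.median(G[s,0]).round(4),'y',G[s,1].min().round(4),G[s,1].max().round(4))
s=(P[:,2]<.23);g=G[s];g=g[abs(g[:,0]-np.median(g[:,0]))<.008]
print('yaw slope dx/dy',np.polyfit(g[:,1],g[:,0],1)[0])
E
```

```text
301
tool G [0.42380649 0.07671485] 0.24887429140991854
0.16 9 0.4421 y 0.0555 0.094
0.17 18 0.4425 y 0.0527 0.0941
0.18 16 0.4424 y 0.0547 0.0914
0.19 32 0.44 y 0.0531 0.0933
0.2 16 0.4427 y 0.0574 0.0934
0.21 18 0.4422 y 0.051 0.0905
0.22 16 0.4418 y 0.0555 0.0928
0.23 19 0.4425 y 0.0532 0.0961
0.24 22 0.4417 y 0.0549 0.0957
0.25 18 0.4411 y 0.0565 0.0949
0.26 23 0.4423 y 0.0507 0.0949
0.27 30 0.4394 y 0.0452 0.0943
0.28 36 0.4376 y 0.0394 0.1055
yaw slope dx/dy -0.0516873610575851
```

```bash
python3 - <<'E'
from h import *
go(.5406,.3085,.25,17.7)
E
```

```text
shift [ 0.1849 -0.053  -0.0006] -0.0009
```

>>> {"name": "servo_tool", "arguments": {
  "plan": [
    [[0.03,0.03,-0.01,0,0],[0.03,0.06,-0.02,0,0],[0.03,0.095,-0.03,0,0],[0.03,0.13,-0.04,0,0],[0.03,0.16,-0.05,0,0],[0.03,0.185,-0.053,0,0],[0.03,0.185,-0.053,0,0],[0.03,0.185,-0.053,0,0],[0.03,0.185,-0.053,0,0]]
  ]
}}

```text
time_s: 14.62
tool_pos: [0.539, 0.3085, 0.248]
tool_rot: [-177.8, 0.6, 17.7]
force: [0.3, -0.1, -1.3]
grip_width: 0.0444
```

```bash
python3 - <<'E'
from h import *
st();d=cam('scene');W=world(d);B=np.stack([X,Y],1);save(d,'g2.png',(270,90,400,190),5)
t=readout.get_obs()['tool_pos'];print('tool G',t[:2]@B,t[2])
go(.5406,.3085,.194,17.7)
E
```

```text
14.62 [0.539  0.3085 0.248 ] [-177.82    0.64   17.73] F [ 0.3 -0.1 -1.3] T [-0.11 -0.01  0.04] w 0.0444 q [  15.   25.  -63.   81.   20.   87. -118.]
tool G [0.6073787  0.12966597] 0.24876072483441047
shift [0.0019 0.0022 0.0547] -0.0
```

View pics/g2.png

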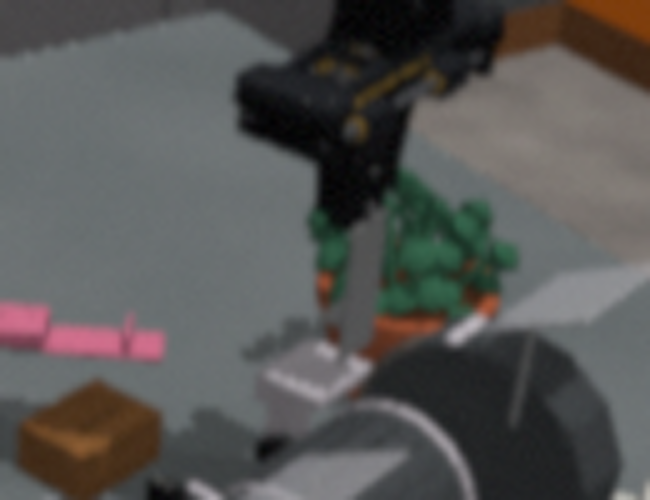

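The blade end is at (350,360), just past the plate's wheel-side edge, as planned. I'll lower it gently.

>>> {"name": "servo_tool", "arguments": {
  "plan": [
    [[0.03,0.002,0.0008,0.015,0],[0.03,0.002,0.0012,0.025,0],[0.03,0.002,0.0014,0.032,0],[0.03,0.002,0.0018,0.04,0],[0.03,0.002,0.002,0.045,0],[0.03,0.002,0.002,0.048,0],[0.03,0.002,0.002,0.048,0]]
  ]
}}

```text
time_s: 15.25
tool_pos: [0.5405, 0.308, 0.2001]
tool_rot: [-177.9, 0.6, 17.7]
force: [0.1, 0.0, -1.8]
grip_width: 0.0446
```

```bash
python3 - <<'E'
from h import *
st()
B=np.stack([X,Y],1)
print(readout.get_obs()['tool_pos'][:2]@B)
d=cam('top');W=world(d)
P=W[(np.hypot(W[...,0]-.526,W[...,1]-.301)<.05)&(abs(W[...,2]-.139)<.006)&(d['image'].mean(-1)>90)]
print(len(P),cv2.minAreaRect((P[:,:2]*1000).astype(np.float32)))
E
```

```text
15.25 [0.5405 0.308  0.2001] [-177.9     0.59   17.69] F [ 0.1  0.  -1.8] T [-0.05 -0.09 -0.04] w 0.0446 q [  15.   26.  -62.   85.   21.   82. -119.]
[0.60859772 0.12911961]
0 ((0.0, 0.0), (0.0, 0.0), 0.0)
```

>>> {"name": "servo_tool", "arguments": {
  "plan": [
    [[0.03,0,0,0.001,0],[0.03,0,0,0.002,0],[0.03,0,0,0.003,0],[0.03,0,0,0.004,0],[0.03,0,0,0.004,0],[0.03,0,0,0.004,0]]
  ]
}}

```text
time_s: 15.8
tool_pos: [0.5406, 0.3085, 0.1966]
tool_rot: [-177.9, 0.6, 17.7]
force: [0.7, -0.0, -2.1]
grip_width: 0.0447
```

```bash
python3 - <<'E'
from h import *
for i in range(3): st()
E
```

```text
15.8 [0.5406 0.3085 0.1966] [-177.88    0.56   17.7 ] F [ 0.7 -0.  -2.1] T [ 0.07 -0.08 -0.03] w 0.0447 q [  15.   26.  -62.   85.   21.   82. -119.]
15.8 [0.5406 0.3085 0.1966] [-177.88    0.56   17.7 ] F [ 0.7 -0.  -2.1] T [ 0.07 -0.08 -0.03] w 0.0447 q [  15.   26.  -62.   85.   21.   82. -119.]
15.8 [0.5406 0.3085 0.1966] [-177.88    0.56   17.7 ] F [ 0.7 -0.  -2.1] T [ 0.07 -0.08 -0.03] w 0.0447 q [  15.   26.  -62.   85.   21.   82. -119.]
```

>>> {"name": "servo_tool", "arguments": {
  "plan": [
    [[0.03,0,0,0.001,0],[0.03,0,0,0.002,0],[0.03,0,0,0.003,0],[0.03,0,0,0.003,0],[0.03,0,0,0.003,0]]
  ]
}}

```text
time_s: 16.22
tool_pos: [0.541, 0.3088, 0.195]
tool_rot: [-177.9, 0.5, 17.7]
force: [-1.0, -0.3, 5.1]
grip_width: 0.0446
```

>>> {"name": "servo_tool", "arguments": {
  "plan": [
    [[0.03,0,0,0.001,0],[0.03,0,0,0.001,0],[0.03,0,0,0.001,0]]
  ]
}}

```text
time_s: 16.47
tool_pos: [0.5412, 0.3089, 0.195]
tool_rot: [-177.9, 0.4, 17.7]
force: [-1.2, -1.7, 6.2]
grip_width: 0.0445
```

Lip seated (tool z 0.195, +6 N). I'll release, rise, and move round to the front of the left rest.

>>> {"name": "servo_tool", "arguments": {
  "plan": [
    [[0.087,0,0,-0.001,0],[0.087,0,0,-0.001,0],[0.087,0,0,-0.001,0],[0.087,0,0,-0.001,0],[0.087,0,0,-0.001,0],[0.087,0,0,-0.001,0],[0.087,0,0,-0.03,0],[0.087,0,0,-0.06,0],[0.087,0,0,-0.09,0],[0.087,0,0,-0.1,0],[0.087,0,0,-0.1,0]]
  ]
}}

```text
time_s: 17.38
tool_pos: [0.544, 0.3069, 0.298]
tool_rot: [-177.8, 0.1, 17.7]
force: [0.3, -0.1, 0.2]
grip_width: 0.0871
```

```bash
python3 - <<'E'
from h import *
st();B=np.stack([X,Y],1)
go(*(B@[.525,.1265]),.28,17.7);go(*(B@[.525,.1265]),.089,17.7)
E
```

```text
17.38 [0.544  0.3069 0.298 ] [-1.7784e+02  1.3000e-01  1.7670e+01] F [ 0.3 -0.1  0.2] T [-0.01 -0.03 -0.  ] w 0.0871 q [  15.   24.  -63.   76.   19.   92. -118.]
shift [-0.0865  0.0012  0.0181] -0.0005
shift [-0.0861  0.0084  0.209 ] -0.0005
```

>>> {"name": "servo_tool", "arguments": {
  "plan": [
    [[0,-0.04,0,0,0],[0,-0.08,0,0.0,0],[0,-0.0865,0.001,0.018,0],[0,-0.0865,0.002,0.05,0],[0,-0.0865,0.003,0.09,0],[0,-0.0865,0.005,0.13,0],[0,-0.0865,0.007,0.17,0],[0,-0.0865,0.008,0.195,0],[0,-0.0865,0.0084,0.205,0],[0,-0.0865,0.0084,0.209,0],[0,-0.0865,0.0084,0.209,0]]
  ]
}}

```text
time_s: 18.3
tool_pos: [0.4608, 0.2801, 0.0885]
tool_rot: [-177.8, 0.2, 17.7]
force: [0.6, -0.2, 0.2]
grip_width: 0.0219
```

```bash
cat >> h.py <<'E'
B=np.stack([X,Y],1)
def gauge(side):
    y0={'L':.1265,'R':-.1535}[side]
    d=cam('scene');W=world(d);G=W[...,:2]@B
    m=(abs(G[...,1]-y0)<.03)&(G[...,0]>.58)&(G[...,0]<.70)&(W[...,2]>.14)&(W[...,2]<.275)
    for lo in np.arange(.14,.27,.02):
        s=m&(W[...,2]>lo)&(W[...,2]<=lo+.02)
        if s.sum()>2: print(round(lo,2),s.sum(),np.percentile(G[s][:,0],[5,50,95]).round(3),G[s][:,1].min().round(3),G[s][:,1].max().round(3))
def force():
    o=readout.get_obs();print('tool G',(o['tool_pos'][:2]@B).round(4),o['tool_pos'][2].round(4),'FG',(o['force'][:2]@B).round(1),o['force'][2].round(1))
E
python3 - <<'E'
from h import *
st();force();gauge('L')
E
```

```text
18.3 [0.4608 0.2801 0.0885] [-177.81    0.2    17.69] F [ 0.6 -0.2  0.2] T [-0.02  0.   -0.05] w 0.0219 q [  23.   20.  -64.  105.   17.   66. -119.]
tool G [0.5241 0.1267] 0.0885 FG [ 0.5 -0.4] 0.2
0.14 76 [0.605 0.628 0.689] 0.1 0.149
0.16 97 [0.626 0.664 0.697] 0.1 0.148
0.18 86 [0.626 0.671 0.696] 0.1 0.151
0.2 81 [0.619 0.628 0.696] 0.101 0.152
0.22 54 [0.609 0.624 0.627] 0.102 0.15
0.24 70 [0.609 0.623 0.627] 0.103 0.149
0.26 25 [0.608 0.618 0.624] 0.105 0.149
```

Gauge stands upright by itself with the blade face at G x 0.627. I'll push the lip in.

>>> {"name": "servo_tool", "arguments": {
  "plan": [
    [[0,0.01,0,0,0],[0,0.02,0,0,0],[0,0.025,0,0,0],[0,0.027,0,0,0],[0,0.029,0,0,0],[0,0.031,0,0,0],[0,0.033,0,0,0],[0,0.034,0,0,0],[0,0.035,0,0,0],[0,0.036,0,0,0],[0,0.037,0,0,0],[0,0.037,0,0,0]]
  ]
}}

```text
time_s: 19.35
tool_pos: [0.4967, 0.2922, 0.0896]
tool_rot: [-177.8, 0.1, 17.7]
force: [-3.6, -0.6, 1.2]
grip_width: 0.0006
```

```bash
python3 - <<'E'
from h import *
st();force();gauge('L')
E
```

```text
19.35 [0.4967 0.2922 0.0896] [-1.7777e+02  9.0000e-02  1.7700e+01] F [-3.6 -0.6  1.2] T [-0.04  0.86  0.11] w 0.0006 q [  18.   25.  -61.  100.   21.   68. -120.]
tool G [0.562  0.1274] 0.0896 FG [-3.6  0.6] 1.2
0.14 73 [0.598 0.636 0.681] 0.097 0.153
0.16 93 [0.632 0.664 0.695] 0.102 0.153
0.18 102 [0.605 0.666 0.697] 0.1 0.15
0.2 133 [0.589 0.631 0.697] 0.097 0.151
0.22 97 [0.587 0.622 0.633] 0.097 0.154
0.24 124 [0.586 0.615 0.633] 0.099 0.156
0.26 58 [0.583 0.615 0.63 ] 0.098 0.154
```

>>> {"name": "servo_tool", "arguments": {
  "plan": [
    [[0,0.0005,0,0,0],[0,0.001,0,0,0],[0,0.0015,0,0,0],[0,0.002,0,0,0],[0,0.002,0,0,0]]
  ]
}}

```text
time_s: 19.82
tool_pos: [0.4986, 0.2929, 0.0896]
tool_rot: [-177.8, 0.1, 17.7]
force: [-4.4, -1.0, 1.8]
grip_width: 0.0003
```

>>> {"name": "servo_tool", "arguments": {
  "plan": [
    [[0,0.0005,0,0,0],[0,0.001,0,0,0],[0,0.001,0,0,0]]
  ]
}}

```text
time_s: 20.07
tool_pos: [0.4997, 0.2933, 0.0896]
tool_rot: [-177.8, 0.1, 17.7]
force: [-3.5, -0.2, 3.0]
grip_width: 0.0003
```

```bash
python3 - <<'E'
from h import *
force()
E
```

```text
tool G [0.5652 0.1275] 0.0896 FG [-3.4  0.9] 3.0
```

>>> {"name": "servo_tool", "arguments": {
  "plan": [
    [[0,0.0005,0,0,0],[0,0.001,0,0,0],[0,0.001,0,0,0]]
  ]
}}

```text
time_s: 20.32
tool_pos: [0.5006, 0.2936, 0.0896]
tool_rot: [-177.8, 0.1, 17.7]
force: [-4.3, -0.9, 3.0]
grip_width: 0.0007
```

>>> {"name": "servo_tool", "arguments": {
  "plan": [
    [[0,0.0005,0,0,0],[0,0.001,0,0,0],[0,0.001,0,0,0]]
  ]
}}

```text
time_s: 20.57
tool_pos: [0.5009, 0.2937, 0.0896]
tool_rot: [-177.8, 0.2, 17.7]
force: [-6.0, -2.0, 4.0]
grip_width: 0.0005
```

```bash
python3 - <<'E'
from h import *
force();gauge('L')
E
```

```text
tool G [0.5664 0.1275] 0.0896 FG [-6.3 -0.1] 4.0
0.14 71 [0.581 0.638 0.684] 0.1 0.137
0.16 104 [0.591 0.662 0.696] 0.099 0.148
0.18 100 [0.607 0.664 0.696] 0.098 0.15
0.2 127 [0.592 0.635 0.697] 0.098 0.149
0.22 105 [0.583 0.623 0.637] 0.097 0.154
0.24 138 [0.589 0.598 0.636] 0.1 0.156
0.26 55 [0.585 0.619 0.635] 0.101 0.152
```

Force is rising and motion has stalled, so the blade is on the wheel. I'll press slightly more and hold.

>>> {"name": "servo_tool", "arguments": {
  "plan": [
    [[0,0.0008,0,0,0],[0,0.0015,0,0,0],[0,0.0015,0,0,0],[0,0.0015,0,0,0],[0,0.0015,0,0,0],[0,0.0015,0,0,0]]
  ]
}}

```text
time_s: 21.12
tool_pos: [0.5008, 0.2936, 0.0896]
tool_rot: [-177.8, 0.4, 17.7]
force: [-8.8, -3.0, 6.6]
grip_width: 0.0005
```

```bash
python3 - <<'E'
from h import *
force();st()
E
```

```text
tool G [0.5664 0.1275] 0.0896 FG [-9.3 -0.2] 6.6
21.12 [0.5008 0.2936 0.0896] [-177.83    0.35   17.74] F [-8.8 -3.   6.6] T [-0.58  1.78  0.11] w 0.0005 q [  18.   25.  -61.   99.   21.   69. -121.]
```

>>> {"name": "servo_tool", "arguments": {
  "plan": [
    [[0,0.001,0,0,0],[0,0.001,0,0,0],[0,0.001,0,0,0],[0,-0.005,0,0,0],[0,-0.02,0,0,0],[0,-0.04,0,0,0],[0,-0.05,0,0,0],[0.087,-0.05,0,-0.04,0],[0.087,-0.05,0,-0.08,0],[0.087,-0.05,0,-0.12,0],[0.087,-0.05,0,-0.16,0],[0.087,-0.05,0,-0.2,0]]
  ]
}}

```text
time_s: 22.12
tool_pos: [0.4577, 0.2711, 0.2921]
tool_rot: [-177.9, 0.2, 17.7]
force: [1.1, 1.2, -0.8]
grip_width: 0.026
```

```bash
python3 - <<'E'
from h import *
st();force();gauge('L')
d=cam('top');W=world(d);z=W[...,2];G=W[...,:2]@B
m=(abs(G[...,1]-.1265)<.035)&(abs(G[...,0]-.63)<.04)&(z>.235)&(z<.285);P=W[m]
print(m.sum(),P.mean(0),G[m].mean(0),cv2.minAreaRect((P[:,:2]*1000).astype(np.float32)) if m.sum() else '')
save(d,'t5.png',(120,120,240,220),5)
E
```

```text
22.12 [0.4577 0.2711 0.2921] [-1.7793e+02  1.5000e-01  1.7680e+01] F [ 1.1  1.2 -0.8] T [-0.   -0.03  0.04] w 0.026 q [  32.    9.  -70.   89.    6.   87. -111.]
tool G [0.5184 0.1191] 0.2921 FG [1.5 0.8] -0.8
0.14 59 [0.607 0.64  0.68 ] 0.1 0.147
0.16 98 [0.637 0.665 0.694] 0.1 0.152
0.18 93 [0.636 0.669 0.696] 0.101 0.152
0.2 82 [0.624 0.639 0.698] 0.099 0.153
0.22 59 [0.622 0.634 0.637] 0.103 0.152
0.24 66 [0.621 0.634 0.638] 0.103 0.149
0.26 28 [0.62  0.626 0.636] 0.107 0.147
129 [0.55371415 0.30757115 0.25933887] [0.62101394 0.12466378] ((553.9984130859375, 310.7999572753906), (21.693330764770508, 42.49248504638672), 19.580575942993164)
```

View pics/t5.png

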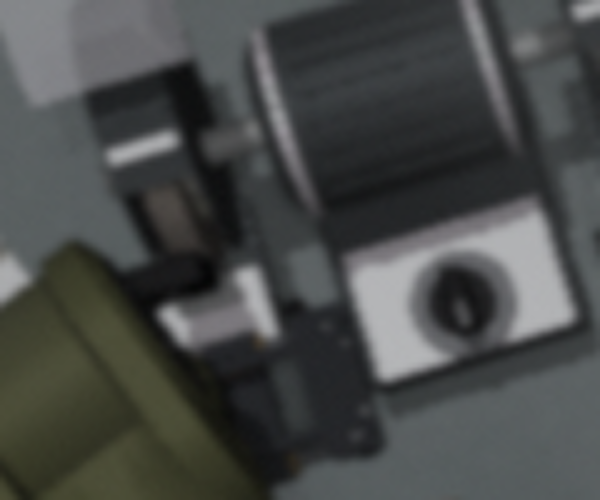

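Picture: the gauge handle stands at (175,280) between plate and wheel, and the dial bar at (465,300) lies fore-aft. Now I'll re-grip and lift it out.

```bash
python3 - <<'E'
from h import *
st();go(*(B@[.621,.1285]),.292,17.7);go(*(B@[.621,.1285]),.195,17.7)
E
```

```text
22.22 [0.4609 0.2734 0.2963] [-177.83   -0.41   17.64] F [ 0.6  0.4 -0.6] T [ 0.02 -0.07 -0.04] w 0.0339 q [  32.    9.  -70.   89.    6.   87. -111.]
shift [ 0.0988 -0.0081  0.0054] -0.001
shift [ 0.0981 -0.0044  0.1023] -0.001
```

>>> {"name": "servo_tool", "arguments": {
  "plan": [
    [[0.087,0.03,-0.002,0,0],[0.087,0.06,-0.005,0,0],[0.087,0.09,-0.008,0.005,0],[0.087,0.0988,-0.008,0.005,0],[0.087,0.0988,-0.008,0.005,0],[0.087,0.0988,-0.008,0.005,0]]
  ]
}}

```text
time_s: 22.72
tool_pos: [0.5523, 0.3115, 0.2917]
tool_rot: [-177.8, -0.4, 17.7]
force: [-0.8, 0.9, 0.1]
grip_width: 0.0735
```

```bash
python3 - <<'E'
from h import *
st();go(*(B@[.621,.1285]),.195,17.7)
E
```

```text
22.72 [0.5523 0.3115 0.2917] [-177.78   -0.36   17.68] F [-0.8  0.9  0.1] T [-0.02  0.01  0.  ] w 0.0735 q [  15.   26.  -64.   75.   21.   91. -118.]
shift [-0.0004  0.0041  0.0966] -0.0003
```

>>> {"name": "servo_tool", "arguments": {
  "plan": [
    [[0.087,0,0,0,0],[0.087,0,0.0,0.0,0],[0.087,0,0.001,0.025,0],[0.087,0,0.002,0.05,0],[0.087,0,0.003,0.075,0],[0.087,0,0.004,0.09,0],[0.087,-0.0004,0.0041,0.0965,0],[0.087,-0.0004,0.0041,0.0965,0],[0.087,-0.0004,0.0041,0.0965,0]]
  ]
}}

```text
time_s: 23.47
tool_pos: [0.5526, 0.3112, 0.1962]
tool_rot: [-177.8, -0.4, 17.7]
force: [-0.5, -0.6, 0.5]
grip_width: 0.0871
```

```bash
python3 - <<'E'
from h import *
st();force()
E
```

```text
23.47 [0.5526 0.3112 0.1962] [-177.79   -0.44   17.67] F [-0.5 -0.6  0.5] T [-0.01  0.04 -0.02] w 0.0871 q [  16.   28.  -63.   85.   23.   81. -120.]
tool G [0.6211 0.1284] 0.1962 FG [-0.7 -0.4] 0.5
```

>>> {"name": "servo_tool", "arguments": {
  "plan": [
    [[0.03,0,0,0,0],[0.03,0,0,0,0],[0.03,0,0,0,0],[0.03,0,0,0,0],[0.03,0,0,0,0],[0.03,0,0,0,0],[0.03,0,0,0,0],[0.03,0,0,0,0]]
  ],
  "force": 15
}}

```text
time_s: 24.13
tool_pos: [0.5526, 0.3117, 0.1964]
tool_rot: [-177.8, -0.5, 17.7]
force: [-0.1, 0.6, 0.6]
grip_width: 0.0437
```

```bash
python3 - <<'E'
from h import *
st();force();p=readout.get_obs()['tool_pos'];go(p[0],p[1],p[2]+.06)
E
```

```text
24.13 [0.5526 0.3117 0.1964] [-177.75   -0.47   17.7 ] F [-0.1  0.6  0.6] T [0.13 0.03 0.05] w 0.0437 q [  16.   28.  -63.   84.   23.   81. -120.]
tool G [0.6212 0.129 ] 0.1964 FG [0.1 0.6] 0.6
shift [ 0.0005 -0.0024 -0.06  ] 0
```

>>> {"name": "servo_tool", "arguments": {
  "plan": [
    [[0.03,0,0,-0.002,0],[0.03,0,-0.0002,-0.006,0],[0.03,0.0001,-0.0004,-0.01,0],[0.03,0.0001,-0.0006,-0.016,0],[0.03,0.0002,-0.0009,-0.022,0],[0.03,0.0003,-0.0012,-0.03,0],[0.03,0.0004,-0.0016,-0.04,0],[0.03,0.0005,-0.0021,-0.052,0],[0.03,0.0005,-0.0024,-0.06,0],[0.03,0.0005,-0.0024,-0.06,0]]
  ]
}}

```text
time_s: 24.97
tool_pos: [0.5533, 0.313, 0.2596]
tool_rot: [-177.7, -0.7, 17.7]
force: [-0.1, -0.5, -0.9]
grip_width: 0.0441
```

```bash
python3 - <<'E'
from h import *
st();force();gauge('L')
d=dict(np.load('scene.npz'));W=world(d);G=W[...,:2]@B
m=(abs(G[...,1]-.1265)<.03)&(abs(W[...,2]-.139)<.005)&(G[...,0]>.55)&(G[...,0]<.65)&(d['image'].mean(-1)>80);print('plate x',np.percentile(G[m][:,0],[1,50,99]).round(4),m.sum())
go(*(B@[.617,-.152]),.26,17.7);go(*(B@[.55,0]),.26,17.7)
E
```

```text
24.97 [0.5533 0.313  0.2596] [-177.69   -0.7    17.7 ] F [-0.1 -0.5 -0.9] T [-0.06  0.04  0.08] w 0.0441 q [  15.   26.  -64.   79.   22.   88. -119.]
tool G [0.6223 0.1299] 0.2596 FG [-0.3 -0.4] -0.9
0.14 32 [0.589 0.653 0.693] 0.101 0.146
0.16 82 [0.639 0.671 0.697] 0.1 0.15
0.18 91 [0.638 0.668 0.698] 0.1 0.15
0.2 87 [0.623 0.641 0.698] 0.1 0.15
0.22 34 [0.639 0.64  0.642] 0.106 0.148
0.24 41 [0.638 0.639 0.642] 0.106 0.148
0.26 26 [0.637 0.639 0.641] 0.105 0.152
plate x [0.5799 0.6072 0.6382] 138
shift [-0.0049  0.2813 -0.013 ] 0.0
shift [-0.0719  0.1294 -0.0077] 0.0
```

```bash
python3 - <<'E'
from h import *
go(*(B@[.6088,-.1507]),.26,17.7)
E
```

```text
shift [-0.0131  0.28   -0.0131] 0.0
```

>>> {"name": "servo_tool", "arguments": {
  "plan": [
    [[0.03,-0.03,0,0,0],[0.03,-0.04,0.03,0,0],[0.03,-0.04,0.065,-0.003,0],[0.03,-0.04,0.1,-0.005,0],[0.03,-0.04,0.14,-0.007,0],[0.03,-0.04,0.18,-0.009,0],[0.03,-0.04,0.21,-0.011,0],[0.03,-0.04,0.24,-0.012,0],[0.03,-0.04,0.27,-0.012,0],[0.03,-0.035,0.28,-0.012,0],[0.03,-0.035,0.28,-0.012,0]]
  ]
}}

```text
time_s: 25.93
tool_pos: [0.6061, 0.0302, 0.2574]
tool_rot: [-177.7, -0.5, 17.3]
force: [-0.3, 0.3, -1.1]
grip_width: 0.0439
```

```bash
python3 - <<'E'
from h import *
st();force();go(*(B@[.6088,-.1507]),.26,17.7)
E
```

```text
25.93 [0.6061 0.0302 0.2574] [-177.72   -0.54   17.29] F [-0.3  0.3 -1.1] T [-0.12  0.08 -0.03] w 0.0439 q [ 44.  23. -64.  82.  18.  87. -91.]
tool G [ 0.5866 -0.1555] 0.2574 FG [-0.2  0.4] -1.1
shift [ 0.0222 -0.0051 -0.0022] -0.0071
```

>>> {"name": "servo_tool", "arguments": {
  "plan": [
    [[0.03,0.01,-0.004,-0.002,-0.007],[0.03,0.018,-0.005,-0.002,-0.007],[0.03,0.022,-0.005,-0.002,-0.007],[0.03,0.022,-0.005,-0.002,-0.007],[0.03,0.022,-0.005,-0.002,-0.007]]
  ]
}}

```text
time_s: 26.35
tool_pos: [0.6253, 0.0431, 0.2597]
tool_rot: [-177.7, -0.5, 17.8]
force: [0.9, -0.7, -1.9]
grip_width: 0.0441
```

```bash
python3 - <<'E'
from h import *
st();force();gauge('R')
go(*(B@[.6088,-.1507]),.2,17.7);go(*(B@[.6088,-.1507]),.206,17.7)
E
```

```text
26.35 [0.6253 0.0431 0.2597] [-177.69   -0.53   17.84] F [ 0.9 -0.7 -1.9] T [-0.05  0.01 -0.01] w 0.0441 q [ 40.  25. -63.  79.  20.  88. -92.]
tool G [ 0.6088 -0.1491] 0.2597 FG [ 0.7 -0.9] -1.9
0.14 68 [0.618 0.675 0.697] -0.18 -0.132
0.16 79 [0.626 0.672 0.696] -0.179 -0.128
0.18 108 [0.625 0.664 0.697] -0.177 -0.127
0.2 101 [0.61  0.627 0.698] -0.177 -0.13
0.22 56 [0.624 0.626 0.628] -0.171 -0.129
0.24 55 [0.624 0.626 0.627] -0.171 -0.131
0.26 41 [0.623 0.626 0.628] -0.171 -0.132
shift [-0.0003  0.0036  0.0596] 0.0019
shift [-0.0003  0.0033  0.0536] 0.0019
```

>>> {"name": "servo_tool", "arguments": {
  "plan": [
    [[0.03,0.001,0.003,0.0,0],[0.03,0.001,0.004,0.02,0],[0.03,0.001,0.005,0.032,0],[0.03,0.001,0.005,0.042,0],[0.03,0.001,0.006,0.05,0],[0.03,0.001,0.006,0.056,0],[0.03,0.001,0.006,0.06,0],[0.03,0.001,0.006,0.06,0]]
  ]
}}

```text
time_s: 27.07
tool_pos: [0.6274, 0.0395, 0.1988]
tool_rot: [-177.7, -0.5, 17.8]
force: [0.1, 0.2, -1.5]
grip_width: 0.044
```

>>> {"name": "servo_tool", "arguments": {
  "plan": [
    [[0.03,0,0,0.001,0],[0.03,0,0,0.002,0],[0.03,0,0,0.003,0],[0.03,0,0,0.003,0]]
  ]
}}

```text
time_s: 27.4
tool_pos: [0.6278, 0.0398, 0.1965]
tool_rot: [-177.7, -0.5, 17.8]
force: [-0.3, 0.3, 1.3]
grip_width: 0.0438
```

```bash
python3 - <<'E'
from h import *
st();force()
E
```

```text
27.4 [0.6278 0.0398 0.1965] [-177.71   -0.53   17.81] F [-0.3  0.3  1.3] T [-0.09  0.13 -0.  ] w 0.0438 q [ 41.  27. -61.  84.  22.  82. -93.]
tool G [ 0.6102 -0.1529] 0.1965 FG [-0.2  0.3] 1.3
```

>>> {"name": "servo_tool", "arguments": {
  "plan": [
    [[0.03,0,0,0.001,0],[0.03,0,0,0.001,0],[0.087,0,0,0.0,0],[0.087,0,0,0.0,0],[0.087,0,0,0.0,0],[0.087,0,0,0.0,0],[0.087,0,0,0,0],[0.087,0,-0.001,-0.03,0],[0.087,0,-0.002,-0.06,0],[0.087,0,-0.004,-0.1,0],[0.087,0,-0.004,-0.1,0],[0.087,0,-0.004,-0.1,0]]
  ]
}}

```text
time_s: 28.4
tool_pos: [0.6281, 0.0404, 0.2991]
tool_rot: [-177.8, -0.8, 17.8]
force: [-0.4, -0.4, 0.3]
grip_width: 0.0865
```

```bash
python3 - <<'E'
from h import *
st();force();gauge('R');go(*(B@[.525,-.1535]),.298,17.7);go(*(B@[.525,-.1535]),.089,17.7)
E
```

```text
28.4 [0.6281 0.0404 0.2991] [-177.76   -0.79   17.82] F [-0.4 -0.4  0.3] T [-0.09  0.01  0.05] w 0.0865 q [ 40.  25. -63.  75.  20.  92. -92.]
tool G [ 0.6106 -0.1524] 0.2991 FG [-0.5 -0.3] 0.3
0.14 130 [0.611 0.648 0.695] -0.182 -0.131
0.16 110 [0.626 0.657 0.696] -0.179 -0.132
0.18 114 [0.626 0.663 0.697] -0.178 -0.135
0.2 95 [0.617 0.628 0.698] -0.176 -0.132
0.22 76 [0.61  0.625 0.627] -0.177 -0.133
0.24 88 [0.608 0.624 0.626] -0.177 -0.132
0.26 42 [0.608 0.616 0.624] -0.175 -0.134
shift [-0.0846  0.0005 -0.0018] 0.002
shift [-0.0868  0.0088  0.207 ] 0.002
```

>>> {"name": "servo_tool", "arguments": {
  "plan": [
    [[0,-0.04,0,0,0],[0,-0.08,0,0.0,0],[0,-0.0865,0.001,0.018,0],[0,-0.0865,0.002,0.05,0],[0,-0.0865,0.003,0.09,0],[0,-0.0865,0.005,0.13,0],[0,-0.0865,0.007,0.17,0],[0,-0.0865,0.008,0.195,0],[0,-0.0868,0.0088,0.203,0.002],[0,-0.0868,0.0088,0.207,0.002],[0,-0.0868,0.0088,0.207,0.002]]
  ]
}}

```text
time_s: 29.37
tool_pos: [0.5466, 0.0135, 0.0887]
tool_rot: [-177.7, -0.6, 17.7]
force: [-1.1, 0.6, 0.5]
grip_width: 0.0217
```

>>> {"name": "servo_tool", "arguments": {
  "plan": [
    [[0,0.01,0,0,0],[0,0.02,0,0,0],[0,0.025,0,0,0],[0,0.027,0,0,0],[0,0.029,0,0,0],[0,0.031,0,0,0],[0,0.033,0,0,0],[0,0.034,0,0,0],[0,0.035,0,0,0],[0,0.036,0,0,0],[0,0.037,0,0,0],[0,0.037,0,0,0]]
  ]
}}

```text
time_s: 30.37
tool_pos: [0.5818, 0.0247, 0.089]
tool_rot: [-177.7, -0.5, 17.7]
force: [-3.9, -0.3, 2.1]
grip_width: 0.0004
```

```bash
python3 - <<'E'
from h import *
st();force();gauge('R')
E
```

```text
30.37 [0.5818 0.0247 0.089 ] [-177.68   -0.54   17.71] F [-3.9 -0.3  2.1] T [-0.19  0.83  0.07] w 0.0004 q [ 45.  26. -60.  99.  21.  69. -93.]
tool G [ 0.5617 -0.1533] 0.089 FG [-3.8  0.9] 2.1
0.14 121 [0.612 0.647 0.695] -0.179 -0.134
0.16 108 [0.632 0.661 0.696] -0.178 -0.133
0.18 120 [0.601 0.648 0.697] -0.182 -0.133
0.2 157 [0.585 0.631 0.697] -0.183 -0.132
0.22 124 [0.586 0.623 0.633] -0.182 -0.127
0.24 170 [0.583 0.591 0.632] -0.181 -0.124
0.26 77 [0.583 0.617 0.631] -0.181 -0.125
```

Same behaviour as the left rest, so I'll go on in small steps.

>>> {"name": "servo_tool", "arguments": {
  "plan": [
    [[0,0.0005,0,0,0],[0,0.001,0,0,0],[0,0.0015,0,0,0],[0,0.002,0,0,0],[0,0.002,0,0,0]]
  ]
}}

```text
time_s: 30.83
tool_pos: [0.5837, 0.0254, 0.089]
tool_rot: [-177.7, -0.6, 17.7]
force: [-3.7, -0.2, 2.3]
grip_width: 0.0006
```

>>> {"name": "servo_tool", "arguments": {
  "plan": [
    [[0,0.0005,0,0,0],[0,0.001,0,0,0],[0,0.001,0,0,0]]
  ]
}}

```text
time_s: 31.08
tool_pos: [0.5848, 0.0257, 0.089]
tool_rot: [-177.7, -0.6, 17.7]
force: [-4.1, -0.8, 2.5]
grip_width: 0.0008
```

>>> {"name": "servo_tool", "arguments": {
  "plan": [
    [[0,0.0005,0,0,0],[0,0.001,0,0,0],[0,0.001,0,0,0]]
  ]
}}

```text
time_s: 31.33
tool_pos: [0.5859, 0.0261, 0.089]
tool_rot: [-177.7, -0.6, 17.7]
force: [-4.2, -0.5, 3.0]
grip_width: 0.0003
```

>>> {"name": "servo_tool", "arguments": {
  "plan": [
    [[0,0.0005,0,0,0],[0,0.001,0,0,0],[0,0.001,0,0,0]]
  ]
}}

```text
time_s: 31.58
tool_pos: [0.5869, 0.0265, 0.089]
tool_rot: [-177.7, -0.6, 17.7]
force: [-4.6, -1.6, 1.7]
grip_width: 0.0007
```

```bash
python3 - <<'E'
from h import *
force()
E
```

```text
tool G [ 0.5672 -0.1532] 0.089 FG [-4.8 -0.1] 1.7
```

>>> {"name": "servo_tool", "arguments": {
  "plan": [
    [[0,0.0005,0,0,0],[0,0.001,0,0,0],[0,0.001,0,0,0]]
  ]
}}

```text
time_s: 31.83
tool_pos: [0.588, 0.0268, 0.089]
tool_rot: [-177.7, -0.6, 17.7]
force: [-4.1, -0.2, 2.8]
grip_width: 0.0004
```

>>> {"name": "servo_tool", "arguments": {
  "plan": [
    [[0,0.0005,0,0,0],[0,0.001,0,0,0],[0,0.001,0,0,0]]
  ]
}}

```text
time_s: 32.08
tool_pos: [0.5891, 0.0272, 0.089]
tool_rot: [-177.7, -0.6, 17.7]
force: [-3.8, -0.3, 2.9]
grip_width: 0.0004
```

```bash
python3 - <<'E'
from h import *
force();gauge('R')
E
```

```text
tool G [ 0.5694 -0.1532] 0.089 FG [-3.7  0.9] 2.9
0.14 133 [0.582 0.644 0.693] -0.182 -0.133
0.16 115 [0.583 0.656 0.696] -0.178 -0.132
0.18 119 [0.608 0.644 0.695] -0.179 -0.131
0.2 160 [0.595 0.639 0.697] -0.183 -0.13
0.22 132 [0.59  0.627 0.64 ] -0.183 -0.128
0.24 186 [0.59  0.597 0.64 ] -0.18 -0.124
0.26 72 [0.588 0.624 0.639] -0.18 -0.125
```

>>> {"name": "servo_tool", "arguments": {
  "plan": [
    [[0,0.0005,0,0,0],[0,0.001,0,0,0],[0,0.001,0,0,0]]
  ]
}}

```text
time_s: 32.38
tool_pos: [0.5899, 0.0275, 0.089]
tool_rot: [-177.7, -0.6, 17.7]
force: [-4.4, -1.3, 3.1]
grip_width: 0.0006
```

>>> {"name": "servo_tool", "arguments": {
  "plan": [
    [[0,0.0005,0,0,0],[0,0.001,0,0,0],[0,0.001,0,0,0]]
  ]
}}

```text
time_s: 32.63
tool_pos: [0.5909, 0.0278, 0.089]
tool_rot: [-177.7, -0.6, 17.7]
force: [-4.8, -1.3, 2.6]
grip_width: 0.0003
```

```bash
python3 - <<'E'
from h import *
force()
E
```

```text
tool G [ 0.5714 -0.1532] 0.089 FG [-5.   0.2] 2.6
```

>>> {"name": "servo_tool", "arguments": {
  "plan": [
    [[0,0.0005,0,0,0],[0,0.001,0,0,0],[0,0.001,0,0,0]]
  ]
}}

```text
time_s: 32.88
tool_pos: [0.5909, 0.0277, 0.089]
tool_rot: [-177.7, -0.4, 17.7]
force: [-7.6, -1.0, 6.1]
grip_width: 0.0003
```

>>> {"name": "servo_tool", "arguments": {
  "plan": [
    [[0,0.0005,0,0,0],[0,0.001,0,0,0],[0,0.001,0,0,0]]
  ]
}}

```text
time_s: 33.13
tool_pos: [0.5908, 0.0277, 0.089]
tool_rot: [-177.7, -0.3, 17.7]
force: [-6.9, -1.7, 5.1]
grip_width: 0.0005
```

```bash
python3 - <<'E'
from h import *
force();gauge('R')
E
```

```text
tool G [ 0.5712 -0.1532] 0.089 FG [-7.1  0.4] 5.1
0.14 124 [0.582 0.645 0.694] -0.179 -0.136
0.16 117 [0.585 0.654 0.695] -0.179 -0.132
0.18 123 [0.61  0.644 0.696] -0.183 -0.131
0.2 155 [0.596 0.64  0.696] -0.183 -0.132
0.22 133 [0.585 0.627 0.641] -0.183 -0.126
0.24 182 [0.586 0.6   0.64 ] -0.18 -0.124
0.26 81 [0.584 0.625 0.639] -0.179 -0.125
```

Stalled with rising force: contact. I'll press slightly, hold, then retreat.

>>> {"name": "servo_tool", "arguments": {
  "plan": [
    [[0,0.0008,0,0,0],[0,0.0015,0,0,0],[0,0.0015,0,0,0],[0,0.0015,0,0,0],[0,0.0015,0,0,0],[0,0.0015,0,0,0]]
  ]
}}

```text
time_s: 33.68
tool_pos: [0.5907, 0.0277, 0.089]
tool_rot: [-177.7, -0.1, 17.7]
force: [-8.9, -3.0, 6.4]
grip_width: 0.0002
```

>>> {"name": "servo_tool", "arguments": {
  "plan": [
    [[0,0.001,0,0,0],[0,0.001,0,0,0],[0,0.001,0,0,0],[0,-0.005,0,0,0],[0,-0.02,0,0,0],[0,-0.04,0,0,0],[0,-0.05,0,0,0],[0.087,-0.05,0,-0.04,0],[0.087,-0.05,0,-0.08,0],[0.087,-0.05,0,-0.12,0],[0.087,-0.05,0,-0.16,0],[0.087,-0.05,0,-0.2,0]]
  ]
}}

```text
time_s: 34.68
tool_pos: [0.5462, 0.0049, 0.2911]
tool_rot: [-177.8, -0.3, 17.7]
force: [0.4, 0.4, 0.3]
grip_width: 0.0258
```

>>> {"name": "servo_tool", "arguments": {
  "plan": [
    [[0.087,0,0,-0.005,0],[0.087,0,0,-0.005,0],[0.087,0,0,-0.005,0],[0.087,0,0,-0.005,0],[0.087,0,0,-0.005,0],[0.087,0,0,-0.005,0]]
  ]
}}

```text
time_s: 35.18
tool_pos: [0.5456, 0.0046, 0.2945]
tool_rot: [-177.7, -0.2, 17.7]
force: [0.6, 0.0, 0.7]
grip_width: 0.0659
```

```bash
python3 - <<'E'
from h import *
st();force();gauge('R')
go(*(B@[.625,-.1515]),.292,17.7)
d=cam('top');W=world(d);z=W[...,2];G=W[...,:2]@B
for y in(.1265,-.1535):
    m=(abs(G[...,1]-y)<.022)&(z>.133)&(z<.145)&(G[...,0]>.56)&(G[...,0]<.65)&(d['image'].mean(-1)>90)
    if m.sum():print('plate',y,m.sum(),np.percentile(G[m][:,0],[1,50,99]).round(4))
E
```

```text
35.18 [0.5456 0.0046 0.2945] [-177.73   -0.2    17.74] F [0.6 0.  0.7] T [-0.02  0.02 -0.01] w 0.0659 q [ 57.  13. -68.  86.   9.  89. -83.]
tool G [ 0.5212 -0.1615] 0.2945 FG [ 0.6 -0.2] 0.7
0.14 105 [0.624 0.66  0.697] -0.18 -0.134
0.16 106 [0.641 0.663 0.697] -0.179 -0.135
0.18 115 [0.641 0.665 0.696] -0.178 -0.131
0.2 98 [0.633 0.642 0.699] -0.178 -0.129
0.22 77 [0.626 0.639 0.642] -0.177 -0.131
0.24 84 [0.625 0.639 0.641] -0.177 -0.131
0.26 44 [0.623 0.63  0.64 ] -0.176 -0.132
shift [ 0.1037 -0.0098  0.0035] 0.0008
plate 0.1265 244 [0.5768 0.6044 0.6316]
plate -0.1535 15 [0.6092 0.6151 0.6264]
```

>>> {"name": "servo_tool", "arguments": {
  "plan": [
    [[0.087,0.03,-0.003,0,0],[0.087,0.06,-0.006,0,0],[0.087,0.09,-0.01,0.003,0],[0.087,0.1037,-0.01,0.0035,0],[0.087,0.1037,-0.01,0.0035,0],[0.087,0.1037,-0.01,0.0035,0]]
  ]
}}

```text
time_s: 35.78
tool_pos: [0.6413, 0.0468, 0.2914]
tool_rot: [-177.6, -0.1, 17.8]
force: [0.4, 0.1, 0.3]
grip_width: 0.0869
```

```bash
python3 - <<'E'
from h import *
st();force();go(*(B@[.6245,-.1515]),.196,17.7)
E
```

```text
35.78 [0.6413 0.0468 0.2914] [-1.7764e+02 -1.5000e-01  1.7840e+01] F [0.4 0.1 0.3] T [-0.02  0.05  0.05] w 0.0869 q [ 37.  28. -63.  73.  22.  93. -93.]
tool G [ 0.6251 -0.1504] 0.2914 FG [ 0.5 -0. ] 0.3
shift [-0.0009  0.005   0.0953] 0.0024
```

>>> {"name": "servo_tool", "arguments": {
  "plan": [
    [[0.087,0,0.001,0.025,0],[0.087,0,0.002,0.05,0],[0.087,0,0.004,0.075,0],[0.087,-0.0005,0.005,0.09,0],[0.087,-0.0008,0.005,0.095,0],[0.087,-0.0008,0.005,0.095,0],[0.087,-0.0008,0.005,0.095,0]]
  ]
}}

```text
time_s: 36.37
tool_pos: [0.6411, 0.0451, 0.1975]
tool_rot: [-177.7, -0.2, 17.8]
force: [0.4, -0.1, -0.7]
grip_width: 0.0872
```

>>> {"name": "servo_tool", "arguments": {
  "plan": [
    [[0.03,0,0,0,0],[0.03,0,0,0,0],[0.03,0,0,0,0],[0.03,0,0,0,0],[0.03,0,0,0,0],[0.03,0,0,0,0],[0.03,0,0,0,0],[0.03,0,0,0,0]]
  ],
  "force": 15
}}

```text
time_s: 37.03
tool_pos: [0.6411, 0.0455, 0.1976]
tool_rot: [-177.7, -0.2, 17.8]
force: [0.4, 1.3, 0.5]
grip_width: 0.0442
```

>>> {"name": "servo_tool", "arguments": {
  "plan": [
    [[0.03,0,0,-0.002,0],[0.03,0,-0.0002,-0.006,0],[0.03,0.0001,-0.0004,-0.01,0],[0.03,0.0001,-0.0006,-0.016,0],[0.03,0.0002,-0.0009,-0.022,0],[0.03,0.0003,-0.0012,-0.03,0],[0.03,0.0003,-0.0016,-0.04,0],[0.03,0.0003,-0.0021,-0.052,0],[0.03,0.0003,-0.0024,-0.065,0],[0.03,0.0003,-0.0024,-0.065,0]]
  ]
}}

```text
time_s: 37.87
tool_pos: [0.6428, 0.046, 0.2668]
tool_rot: [-177.7, -0.5, 17.8]
force: [0.6, 0.7, -1.0]
grip_width: 0.0439
```

```bash
python3 - <<'E'
from h import *
st();force();gauge('R')
go(*(B@[.53,-.13]),.27,17.7);go(.3809,.2021,.26,14)
E
```

```text
37.87 [0.6428 0.046  0.2668] [-177.71   -0.54   17.8 ] F [ 0.6  0.7 -1. ] T [-0.01 -0.05  0.03] w 0.0439 q [ 38.  28. -63.  75.  22.  90. -93.]
tool G [ 0.6263 -0.1516] 0.2668 FG [0.7 0.5] -1.0
0.14 66 [0.63  0.674 0.698] -0.179 -0.161
0.16 68 [0.653 0.677 0.699] -0.178 -0.152
0.18 103 [0.644 0.667 0.697] -0.179 -0.135
0.2 102 [0.627 0.645 0.699] -0.177 -0.13
0.22 54 [0.642 0.644 0.646] -0.174 -0.132
0.24 57 [0.642 0.644 0.646] -0.175 -0.133
0.26 39 [0.642 0.644 0.646] -0.176 -0.134
shift [-0.0958 -0.0219 -0.0047] 0.002
shift [-0.2011 -0.2283  0.0128] 0.0666
```

Gauge is out and sits in the hand much as at first (0.0162 versus 0.0167). Carrying it back to the block.

>>> {"name": "servo_tool", "arguments": {
  "plan": [
    [[0.03,-0.04,0,0,0],[0.03,-0.08,-0.005,0,0],[0.03,-0.105,-0.035,0.0,0.01],[0.03,-0.12,-0.07,0.0,0.02],[0.03,-0.135,-0.1,0.002,0.03],[0.03,-0.15,-0.13,0.004,0.03],[0.03,-0.165,-0.16,0.006,0.03],[0.03,-0.18,-0.19,0.008,0.03],[0.03,-0.195,-0.22,0.01,0.03],[0.03,-0.201,-0.228,0.012,0.03],[0.03,-0.201,-0.228,0.012,0.03],[0.03,-0.201,-0.228,0.012,0.03]]
  ]
}}

```text
time_s: 38.92
tool_pos: [0.3801, 0.2031, 0.2605]
tool_rot: [-177.8, -0.4, 16.4]
force: [-0.6, -0.1, -1.7]
grip_width: 0.0437
```

```bash
python3 - <<'E'
from h import *
st();go(.3815,.2016,.145,16)
d=cam('scene');W=world(d);t=readout.get_obs()['tool_pos']
m=np.zeros(W.shape[:2],bool);m[100:170,270:320]=1
m&=(np.hypot(W[...,0]-t[0]-.015,W[...,1]-t[1])<.05)&(W[...,2]>.18)&(W[...,2]<.27)
P=W[m];G=P[:,:2]@B;print(m.sum(),'blade face G',np.median(G[:,0]),'y',G[:,1].min(),G[:,1].max(),'tool',t[:2]@B)
m=(np.hypot(W[...,0]-.387,W[...,1]-.201)<.06)&(abs(W[...,2]-.045)<.006)
P=W[m];print('block',m.sum(),cv2.minAreaRect((P[:,:2]*1000).astype(np.float32)))
d=cam('top');W=world(d)
m=(np.hypot(W[...,0]-.387,W[...,1]-.201)<.06)&(abs(W[...,2]-.045)<.006)
P=W[m];print('block top',m.sum(),cv2.minAreaRect((P[:,:2]*1000).astype(np.float32)))
E
```

```text
38.92 [0.3801 0.2031 0.2605] [-177.77   -0.38   16.35] F [-0.6 -0.1 -1.7] T [-0.1   0.   -0.03] w 0.0437 q [ 38. -17. -55. 105. -16.  85. -88.]
shift [0.0002 0.0063 0.1154] 0.0062
207 blade face G 0.4448272674418381 y 0.0530972790356475 0.0996273285772147 tool [0.42430773 0.07649319]
block 254 ((391.2683410644531, 201.60079956054688), (74.3003921508789, 95.64551544189453), 17.660537719726562)
block top 40 ((393.4283752441406, 170.22897338867188), (46.30734634399414, 10.101015090942383), 19.844524383544922)
```

>>> {"name": "servo_tool", "arguments": {
  "plan": [
    [[0.03,0,0.001,0.02,0],[0.03,0,0.003,0.05,0],[0.03,0,0.005,0.08,0],[0.03,0,0.006,0.1,0.006],[0.03,0.0002,0.0063,0.112,0.006],[0.03,0.0002,0.0063,0.112,0.006],[0.03,0.0002,0.0063,0.112,0.006]]
  ]
}}

```text
time_s: 39.6
tool_pos: [0.3834, 0.1984, 0.1484]
tool_rot: [-177.6, -0.3, 15.6]
force: [0.4, 0.5, -0.4]
grip_width: 0.044
```

```bash
python3 - <<'E'
from h import *
st();d=cam('scene');W=world(d);t=readout.get_obs()['tool_pos'];G=W[...,:2]@B;z=W[...,2]
print('tool',t[:2]@B)
near=(abs(G[...,1]-.073)<.028)&(G[...,0]>.40)&(G[...,0]<.47)
for lo in np.arange(.05,.14,.01):
    m=near&(z>lo)&(z<=lo+.01)
    if m.sum()>2: print(round(lo,2),m.sum(),np.percentile(G[m][:,0],[10,50,90]).round(4),np.percentile(G[m][:,1],[2,98]).round(3))
m=(np.hypot(W[...,0]-.387,W[...,1]-.201)<.065)&(abs(z-.045)<.005)
P=G[m];print('block edges G',np.percentile(P[:,0],[2,98]),np.percentile(P[:,1],[2,98]),m.sum())
save(d,'slot.png',(260,120,340,190),8)
E
```

```text
39.6 [0.3834 0.1984 0.1484] [-177.64   -0.29   15.56] F [ 0.4  0.5 -0.4] T [-0.07 -0.03  0.08] w 0.044 q [ 40. -12. -61. 114. -13.  71. -91.]
tool [0.42624831 0.07269374]
0.06 14 [0.4466 0.4485 0.4494] [0.053 0.094]
0.07 18 [0.4467 0.4484 0.4518] [0.054 0.091]
0.08 19 [0.4434 0.4478 0.4499] [0.052 0.092]
0.09 28 [0.4317 0.4467 0.4497] [0.051 0.093]
0.1 16 [0.4453 0.4468 0.4486] [0.053 0.089]
0.11 19 [0.444  0.4463 0.449 ] [0.054 0.092]
0.12 20 [0.4445 0.4463 0.4476] [0.052 0.092]
0.13 15 [0.445  0.4466 0.4482] [0.052 0.091]
block edges G [0.40105235 0.47071781] [0.02748047 0.11540153] 212
```

View pics/slot.png

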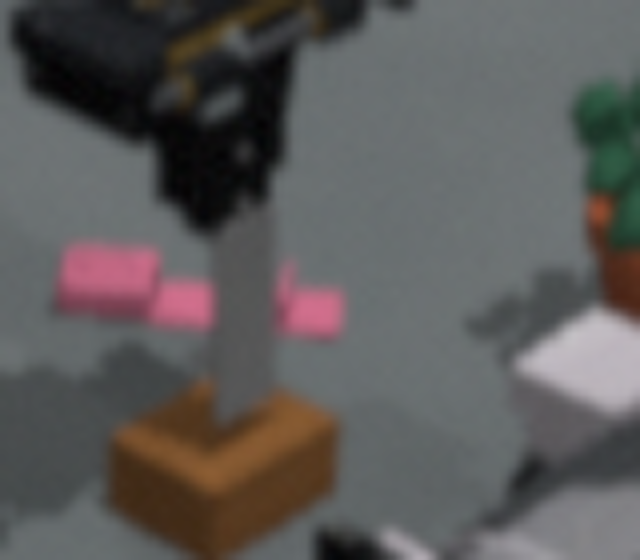

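Blade tip is at (235,420) above the block, and in the same view about 4.5 mm too far toward +x of the slot. Correcting, then lowering with a force check.

>>> {"name": "servo_tool", "arguments": {
  "plan": [
    [[0.03,-0.0045,0,0,-0.03],[0.03,-0.0045,0.0,0,-0.03],[0.03,-0.0045,0,0.0,-0.03],[0.03,-0.0045,0.0002,0.006,-0.03],[0.03,-0.0045,0.0004,0.012,-0.03],[0.03,-0.0045,0.0006,0.016,-0.03],[0.03,-0.0045,0.0008,0.02,-0.03],[0.03,-0.0045,0.0008,0.02,-0.03]]
  ]
}}

```text
time_s: 40.32
tool_pos: [0.3807, 0.1982, 0.1299]
tool_rot: [-177.7, -0.5, 17.3]
force: [-1.2, -0.5, 7.2]
grip_width: 0.0439
```

```bash
python3 - <<'E'
from h import *
st();force()
E
```

```text
40.32 [0.3807 0.1982 0.1299] [-177.66   -0.53   17.31] F [-1.2 -0.5  7.2] T [-0.22  0.28 -0.02] w 0.0439 q [ 39. -11. -61. 116. -13.  69. -90.]
tool G [0.4229 0.0731] 0.1299 FG [-1.3 -0.1] 7.2
```

Blocked at the block's top (7 N). Keeping light contact, I'll slide toward -x to find the mouth.

>>> {"name": "servo_tool", "arguments": {
  "plan": [
    [[0.03,-0.001,0,0.0,0],[0.03,-0.0015,0.0,0.001,0],[0.03,-0.002,0,0.002,0],[0.03,-0.0025,0,0.003,0],[0.03,-0.003,0,0.003,0],[0.03,-0.003,0,0.003,0]]
  ]
}}

```text
time_s: 40.82
tool_pos: [0.3801, 0.1983, 0.1295]
tool_rot: [-177.7, -0.8, 17.3]
force: [-1.6, -1.9, 17.2]
grip_width: 0.0439
```

```bash
python3 - <<'E'
from h import *
st();force()
d=cam('scene');W=world(d);G=W[...,:2]@B;z=W[...,2]
near=(abs(G[...,1]-.073)<.028)&(G[...,0]>.40)&(G[...,0]<.47)
for lo in np.arange(.05,.13,.02):
    m=near&(z>lo)&(z<=lo+.02);print(round(lo,2),m.sum(),np.percentile(G[m][:,0],[10,50,90]).round(4),np.percentile(G[m][:,1],[2,98]).round(3))
E
```

```text
40.82 [0.3801 0.1983 0.1295] [-177.69   -0.78   17.32] F [-1.6 -1.9 17.2] T [-0.31  0.42  0.04] w 0.0439 q [ 39. -11. -61. 117. -13.  69. -89.]
tool G [0.4224 0.0734] 0.1295 FG [-2.1 -1.3] 17.2
0.05 36 [0.4427 0.4445 0.4471] [0.053 0.092]
0.07 44 [0.4307 0.4422 0.4453] [0.051 0.096]
0.09 37 [0.4414 0.4431 0.4452] [0.052 0.091]
0.11 36 [0.4404 0.442  0.4439] [0.049 0.092]
```

>>> {"name": "servo_tool", "arguments": {
  "plan": [
    [[0.03,0,0,-0.006,0],[0.03,-0.001,0,-0.006,0],[0.03,-0.0025,0,-0.006,0],[0.03,-0.0025,0,-0.006,0],[0.03,-0.0025,0,-0.006,0],[0.03,-0.0025,0,-0.003,0],[0.03,-0.0025,0,0,0],[0.03,-0.0025,0,0.003,0],[0.03,-0.0025,0,0.003,0]]
  ]
}}

```text
time_s: 41.62
tool_pos: [0.3771, 0.1975, 0.1256]
tool_rot: [-177.7, -0.7, 17.3]
force: [0.2, -1.1, -1.2]
grip_width: 0.0441
```

```bash
python3 - <<'E'
from h import *
st();force()
E
```

```text
41.62 [0.3771 0.1975 0.1256] [-177.67   -0.7    17.32] F [ 0.2 -1.1 -1.2] T [-0.12  0.02  0.04] w 0.0441 q [ 38. -11. -60. 117. -13.  68. -89.]
tool G [0.4193 0.0735] 0.1256 FG [-0.2 -1.1] -1.2
```

It dropped in freely (force -1.2). I'll lower it to the seat.

>>> {"name": "servo_tool", "arguments": {
  "plan": [
    [[0.03,0,0.0001,0.004,0],[0.03,0,0.0003,0.008,0],[0.03,0,0.0004,0.012,0],[0.03,0,0.0006,0.016,0],[0.03,0,0.0007,0.019,0],[0.03,0,0.0007,0.019,0]]
  ]
}}

```text
time_s: 42.12
tool_pos: [0.3768, 0.1976, 0.1058]
tool_rot: [-177.6, -0.6, 17.3]
force: [-0.0, -0.2, -1.8]
grip_width: 0.0438
```

```bash
python3 - <<'E'
from h import *
st();force()
E
```

```text
42.12 [0.3768 0.1976 0.1058] [-177.65   -0.63   17.33] F [-0.  -0.2 -1.8] T [-0.11 -0.03 -0.02] w 0.0438 q [ 39. -10. -62. 119. -12.  65. -91.]
tool G [0.419  0.0736] 0.1058 FG [-0.1 -0.2] -1.8
```

>>> {"name": "servo_tool", "arguments": {
  "plan": [
    [[0.03,0,0,0.001,0],[0.03,0,0,0.002,0],[0.03,0,0,0.003,0],[0.03,0,0,0.003,0]]
  ]
}}

```text
time_s: 42.45
tool_pos: [0.3769, 0.1977, 0.1029]
tool_rot: [-177.6, -0.6, 17.3]
force: [-0.1, -0.3, -0.7]
grip_width: 0.0438
```

>>> {"name": "servo_tool", "arguments": {
  "plan": [
    [[0.087,0,0,0,0],[0.087,0,0,0,0],[0.087,0,0,0,0],[0.087,0,0,0,0],[0.087,0,0,0,0],[0.087,0,0,0,0],[0.087,0,-0.001,-0.02,0],[0.087,0,-0.002,-0.05,0],[0.087,0.0,-0.004,-0.08,0],[0.087,0.01,-0.004,-0.1,0],[0.087,0.02,-0.004,-0.11,0],[0.087,0.02,-0.004,-0.11,0]]
  ]
}}

```text
time_s: 43.45
tool_pos: [0.3978, 0.2037, 0.2158]
tool_rot: [-177.6, -1.0, 17.3]
force: [-0.8, -0.4, -0.4]
grip_width: 0.0872
```

```bash
python3 - <<'E'
from h import *
st()
d=cam('scene');W=world(d);G=W[...,:2]@B;z=W[...,2]
near=(abs(G[...,1]-.073)<.03)&(G[...,0]>.40)&(G[...,0]<.47)
for lo in np.arange(.05,.19,.02):
    m=near&(z>lo)&(z<=lo+.02);print(round(lo,2),m.sum(),np.percentile(G[m][:,0],[10,50,90]).round(4) if m.sum() else '')
E
```

```text
43.45 [0.3978 0.2037 0.2158] [-177.64   -0.96   17.32] F [-0.8 -0.4 -0.4] T [-0.1   0.02 -0.03] w 0.0872 q [ 37. -12. -57. 108. -13.  79. -89.]
0.05 30 [0.4364 0.4392 0.4414]
0.07 33 [0.4379 0.4397 0.4412]
0.09 28 [0.437  0.4395 0.4418]
0.11 45 [0.4294 0.4386 0.4421]
0.13 55 [0.4235 0.4364 0.4388]
0.15 68 [0.4224 0.4337 0.4384]
0.17 0 
0.19 0
```

Gauge stands in the block: vertical, top at about 0.17. Now the tools, with a fresh look.

```bash
cat >> h.py <<'E'
def tools(show=True):
    for n in('top','scene'):
        d=cam(n);W=world(d);z=W[...,2];x,y=W[...,0],W[...,1]
        g=d['image'].astype(int);m=(z>.007)&(z<.03)&(x>.3)&(x<.8)&(y>-.6)&(y<.15)&(g.max(-1)-g.min(-1)<40)
        m&=~((abs(x-.639)<.125)&(abs(y+.153)<.135))
        k,l,s,c=cv2.connectedComponentsWithStats(m.astype(np.uint8))
        for i in range(1,k):
            if s[i,4]<50: continue
            P=W[l==i];(cx,cy),(a,b),t=cv2.minAreaRect((P[:,:2]*1000).astype(np.float32))
            print(n,s[i,4],round(cx),round(cy),'size',round(a),round(b),'axis',round(t if a>b else t-90,1),'mean',(P.mean(0)*1000).round())
    return
E
python3 - <<'E'
from h import *
tools()
E
```

```text
top 71 419 -462 size 7 99 axis -6.7 mean [ 420. -462.   19.]
top 230 409 31 size 149 21 axis 74.6 mean [407.  24.  16.]
top 244 354 -184 size 22 145 axis -74.5 mean [ 357. -190.   16.]
scene 143 418 31 size 144 22 axis 70.4 mean [415.  23.  13.]
scene 153 361 -183 size 21 143 axis -75.5 mean [ 365. -193.   14.]
scene 166 747 -365 size 84 40 axis 80.5 mean [ 755. -365.   19.]
```

Tool 2 was knocked to about (0.357,-0.184), and tool 1 is still at (0.410,0.031). Both are near the inner reach limit. Tool 1 first.

```bash
python3 - <<'E'
from h import *
go(.4115,.030,.16,74.6)
E
```

```text
shift [-0.0352  0.1719  0.0447] -0.9995
```

>>> {"name": "servo_tool", "arguments": {
  "plan": [
    [[0.087,0,0.04,0,-0.12],[0.087,-0.01,0.08,0,-0.24],[0.087,-0.02,0.12,0.0,-0.36],[0.087,-0.035,0.15,0.01,-0.48],[0.087,-0.035,0.172,0.02,-0.6],[0.087,-0.035,0.172,0.03,-0.72],[0.087,-0.035,0.172,0.04,-0.84],[0.087,-0.035,0.172,0.045,-0.96],[0.087,-0.035,0.172,0.045,-1.0],[0.087,-0.035,0.172,0.045,-1.0],[0.087,-0.035,0.172,0.045,-1.0]]
  ]
}}

```text
time_s: 44.52
tool_pos: [0.4106, 0.0301, 0.1588]
tool_rot: [-179.1, -2.3, 74.5]
force: [-0.3, 0.6, -0.4]
grip_width: 0.0868
```

```bash
python3 - <<'E'
from h import *
st();go(.4115,.030,.0,74.6)
E
```

```text
44.52 [0.4106 0.0301 0.1588] [-179.05   -2.26   74.52] F [-0.3  0.6 -0.4] T [-0.05 -0.06  0.01] w 0.0868 q [ 34. -10. -35. 116.  -9.  73. -14.]
shift [-0.0062  0.0035  0.1587] -0.0013
```

>>> {"name": "servo_tool", "arguments": {
  "plan": [
    [[0.087,-0.0012,0.0007,0.03,0],[0.087,-0.0024,0.0014,0.06,0],[0.087,-0.0036,0.002,0.09,0],[0.087,-0.0048,0.0027,0.12,0],[0.087,-0.0058,0.0033,0.145,0],[0.087,-0.0064,0.0036,0.16,0],[0.087,-0.0068,0.0038,0.17,0],[0.087,-0.0068,0.0038,0.176,0],[0.087,-0.007,0.004,0.179,0],[0.087,-0.007,0.004,0.179,0],[0.087,-0.007,0.004,0.179,0]]
  ]
}}

```text
time_s: 45.43
tool_pos: [0.4124, 0.0299, -0.0196]
tool_rot: [-179.1, -2.3, 74.5]
force: [-0.0, -0.1, -0.3]
grip_width: 0.087
```

```bash
python3 - <<'E'
from h import *
st()
E
```

```text
45.43 [ 0.4124  0.0299 -0.0196] [-179.13   -2.27   74.51] F [-0.  -0.1 -0.3] T [-0.07 -0.09  0.04] w 0.087 q [ 32.   5. -39. 127.   1.  49. -22.]
```

>>> {"name": "servo_tool", "arguments": {
  "plan": [
    [[0.087,0,0,0.002,0],[0.087,0,0,0.004,0],[0.087,0,0,0.005,0],[0.087,0,0,0.005,0]]
  ]
}}

```text
time_s: 45.77
tool_pos: [0.4124, 0.0301, -0.0246]
tool_rot: [-179.1, -2.3, 74.5]
force: [0.1, -0.3, 0.8]
grip_width: 0.0871
```

>>> {"name": "servo_tool", "arguments": {
  "plan": [
    [[0,0,0,0,0],[0,0,0,0,0],[0,0,0,0,0],[0,0,0,0,0],[0,0,0,0,0],[0,0,0,0,0],[0,0,0,0,0],[0,0,0,0,0],[0,0,0,0,0],[0,0,0,0,0],[0,0,0,0,0]]
  ],
  "force": 35
}}

```text
time_s: 46.68
tool_pos: [0.4117, 0.0303, -0.0247]
tool_rot: [-179.1, -2.3, 74.5]
force: [-1.9, 2.2, 2.2]
grip_width: 0.0215
```

>>> {"name": "servo_tool", "arguments": {
  "plan": [
    [[0,0,0,0,0],[0,0.0,0,-0.01,0],[0,0.0,0,-0.04,0],[0,0.002,-0.001,-0.07,0],[0,0.003,-0.001,-0.1,0],[0,0.003,-0.001,-0.12,0],[0,0.003,-0.001,-0.12,0]]
  ]
}}

```text
time_s: 47.27
tool_pos: [0.4157, 0.0281, 0.0999]
tool_rot: [-179.6, -2.3, 74.5]
force: [1.5, -0.5, -2.4]
grip_width: 0.019
```

```bash
python3 - <<'E'
from h import *
st();go(.599,-.159,.08,98.1)
d=cam('scene');save(d,'tool1.png',(100,60,330,260),3)
E
```

```text
47.27 [0.4157 0.0281 0.0999] [-179.56   -2.29   74.51] F [ 1.5 -0.5 -2.4] T [-0.07 -0.22 -0.02] w 0.019 q [ 35.  -6. -37. 120.  -7.  65. -15.]
shift [-0.1321  0.2267  0.0129] -0.4118
```

View pics/tool1.png

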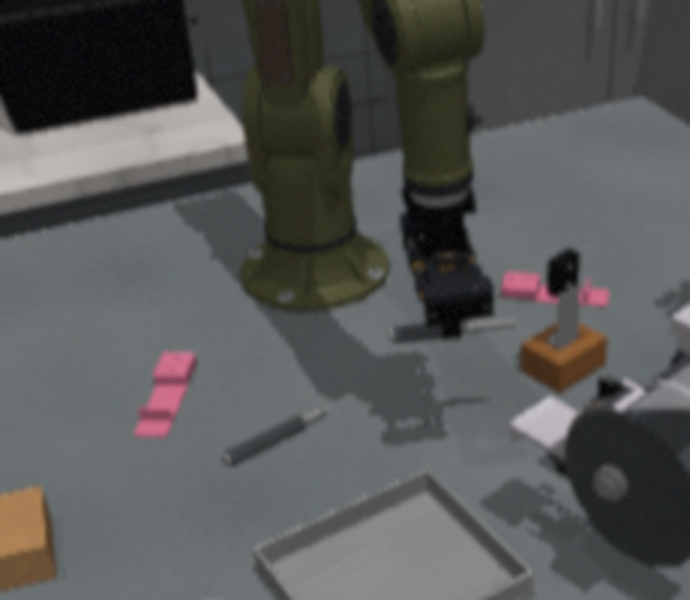

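The bar is held level and the gauge stands in its block. Tool 2 lies at (275,437), tapered end up-right. Over to the tray.

>>> {"name": "servo_tool", "arguments": {
  "plan": [
    [[0,-0.012,0.02,0,-0.04],[0,-0.024,0.041,0,-0.08],[0,-0.04,0.07,0,-0.12],[0,-0.06,0.1,0,-0.18],[0,-0.08,0.135,0,-0.24],[0,-0.1,0.17,0,-0.3],[0,-0.12,0.205,0,-0.36],[0,-0.132,0.227,0.005,-0.41],[0,-0.132,0.227,0.01,-0.41],[0,-0.132,0.227,0.013,-0.41]]
  ]
}}

```text
time_s: 48.15
tool_pos: [0.5961, -0.1596, 0.0733]
tool_rot: [179.9, -2.5, 97.9]
force: [-1.0, 0.8, -2.7]
grip_width: 0.0189
```

```bash
python3 - <<'E'
from h import *
st();go(.599,-.159,-.012,98.1)
E
```

```text
48.15 [ 0.5961 -0.1596  0.0733] [179.93  -2.52  97.86] F [-1.   0.8 -2.7] T [ 0.03 -0.06  0.01] w 0.0189 q [ 39.  23. -31.  94.  10.  67.  14.]
shift [-0.0035  0.0029  0.0853] -0.0043
```

>>> {"name": "servo_tool", "arguments": {
  "plan": [
    [[0,0,0.003,0.02,0],[0,-0.001,0.003,0.045,0],[0,-0.003,0.003,0.068,0],[0,-0.0035,0.003,0.082,0],[0,-0.0035,0.003,0.088,0],[0,-0.0037,0.003,0.092,0],[0,-0.0037,0.003,0.092,0]]
  ]
}}

```text
time_s: 48.73
tool_pos: [0.5989, -0.1582, -0.0188]
tool_rot: [179.9, -2.5, 97.9]
force: [0.0, -0.7, -2.7]
grip_width: 0.0191
```

>>> {"name": "servo_tool", "arguments": {
  "plan": [
    [[0,0,0,0.001,0],[0,0,0,0.002,0],[0,0,0,0.002,0]]
  ]
}}

```text
time_s: 48.98
tool_pos: [0.5997, -0.1582, -0.0198]
tool_rot: [179.9, -2.5, 97.9]
force: [0.6, 0.4, -2.1]
grip_width: 0.0186
```

>>> {"name": "servo_tool", "arguments": {
  "plan": [
    [[0.04,0,0,0,0],[0.06,0,0,0,0],[0.06,0,0,0,0],[0.06,0,0,0,0],[0.06,0,0,0,0],[0.06,0,0,-0.02,0],[0.06,0.002,0,-0.05,0],[0.087,0.004,0,-0.09,0],[0.087,0.004,0,-0.12,0],[0.087,0.004,0,-0.14,0],[0.087,0.004,0,-0.14,0]]
  ]
}}

```text
time_s: 49.9
tool_pos: [0.6032, -0.1611, 0.1262]
tool_rot: [179.4, -2.2, 97.9]
force: [0.5, 0.6, 0.5]
grip_width: 0.0787
```

```bash
python3 - <<'E'
from h import *
st();tools();go(.370,-.222,.12,105.5)
E
```

```text
49.9 [ 0.6032 -0.1611  0.1262] [179.36  -2.25  97.9 ] F [0.5 0.6 0.5] T [-0.03 -0.13  0.  ] w 0.0787 q [ 39.  21. -32.  91.   9.  72.  15.]
top 69 414 -460 size 12 107 axis -3.3 mean [ 415. -462.   17.]
top 124 345 -153 size 22 86 axis -74.8 mean [ 348. -157.   15.]
scene 153 362 -187 size 19 137 axis -74.9 mean [ 365. -192.   14.]
scene 164 746 -364 size 84 38 axis 82.1 mean [ 755. -365.   19.]
shift [-0.0293 -0.2364 -0.0011] -0.1328
```

Tool 1 is released. For tool 2 I'll grip about 10 mm toward the hexagon end, at (0.360,-0.195), r = 0.409.

```bash
python3 - <<'E'
from h import *
go(.360,-.195,.12,105.3)
E
```

```text
shift [-1.200e-03 -2.426e-01  1.000e-04] -0.1293
```

>>> {"name": "servo_tool", "arguments": {
  "plan": [
    [[0.087,0,-0.04,0,-0.02],[0.087,0,-0.08,0,-0.04],[0.087,0,-0.12,0,-0.06],[0.087,0,-0.16,0,-0.08],[0.087,0,-0.2,0,-0.1],[0.087,-0.001,-0.235,0,-0.129],[0.087,-0.001,-0.243,0,-0.129],[0.087,-0.001,-0.243,0,-0.129],[0.087,-0.001,-0.243,0,-0.129]]
  ]
}}

```text
time_s: 50.75
tool_pos: [0.3596, -0.1947, 0.1195]
tool_rot: [179.5, -2.4, 105.2]
force: [0.2, -0.2, -0.8]
grip_width: 0.0872
```

```bash
python3 - <<'E'
from h import *
st();go(.360,-.195,-.025,105.3)
E
```

```text
50.75 [ 0.3596 -0.1947  0.1195] [179.45  -2.41 105.22] F [ 0.2 -0.2 -0.8] T [-0.04 -0.15  0.04] w 0.0872 q [ 56.  -7. -27. 119.  -6.  69.  46.]
shift [-0.0065 -0.001   0.1443] -0.0013
```

>>> {"name": "servo_tool", "arguments": {
  "plan": [
    [[0.087,-0.001,0,0.03,0],[0.087,-0.003,0,0.06,0],[0.087,-0.004,0,0.09,0],[0.087,-0.005,-0.001,0.115,0],[0.087,-0.006,-0.001,0.13,0],[0.087,-0.0065,-0.001,0.137,0],[0.087,-0.0065,-0.001,0.141,0],[0.087,-0.0065,-0.001,0.144,0],[0.087,-0.0065,-0.001,0.144,0],[0.087,-0.0065,-0.001,0.144,0]]
  ]
}}

```text
time_s: 51.58
tool_pos: [0.361, -0.1953, -0.0239]
tool_rot: [179.4, -2.4, 105.2]
force: [-0.4, 0.2, -0.2]
grip_width: 0.087
```

>>> {"name": "servo_tool", "arguments": {
  "plan": [
    [[0,0,0,0,0],[0,0,0,0,0],[0,0,0,0,0],[0,0,0,0,0],[0,0,0,0,0],[0,0,0,0,0],[0,0,0,0,0],[0,0,0,0,0],[0,0,0,0,0],[0,0,0,0,0],[0,0,0,0,0],[0,0,0,0,0]]
  ],
  "force": 35
}}

```text
time_s: 52.58
tool_pos: [0.3606, -0.1953, -0.024]
tool_rot: [179.4, -2.4, 105.2]
force: [-0.9, -0.5, 1.4]
grip_width: 0.019
```

>>> {"name": "servo_tool", "arguments": {
  "plan": [
    [[0,0,0,0,0],[0,0.0,0,-0.01,0],[0,0.001,0,-0.04,0],[0,0.003,0,-0.07,0],[0,0.004,0,-0.1,0],[0,0.005,0,-0.12,0],[0,0.005,0,-0.12,0]]
  ]
}}

```text
time_s: 53.17
tool_pos: [0.3624, -0.1972, 0.1007]
tool_rot: [179.1, -2.0, 105.3]
force: [0.7, -0.7, -2.4]
grip_width: 0.0188
```

```bash
python3 - <<'E'
from h import *
st();c=np.array([.679,-.147]);a=np.radians(98.1)
go(*c,.08,98.1);go(*(c-.011*np.array([np.cos(a),np.sin(a)])),.08,98.1)
d=cam('scene');W=world(d);z=W[...,2];p=readout.get_obs()['tool_pos']
m=(np.hypot(W[...,0]-p[0],W[...,1]-p[1])<.11)&(z>.09)&(z<.165);P=W[m];print(m.sum())
for lo in np.arange(-.31,-.06,.02):
    s=(P[:,1]>lo)&(P[:,1]<=lo+.02)
    if s.sum():print(round(lo,2),s.sum(),P[s].mean(0).round(3))
E
```

```text
53.17 [ 0.3624 -0.1972  0.1007] [179.15  -1.98 105.26] F [ 0.7 -0.7 -2.4] T [-0.18 -0.22  0.01] w 0.0188 q [ 56.  -6. -28. 120.  -5.  66.  46.]
shift [-0.0356  0.3183  0.0243] 0.125
shift [-0.0465  0.317   0.0239] 0.125
213
-0.27 9 [ 0.381 -0.253  0.136]
-0.25 38 [ 0.381 -0.24   0.137]
-0.23 47 [ 0.37  -0.218  0.141]
-0.21 53 [ 0.374 -0.203  0.145]
-0.19 17 [ 0.373 -0.18   0.136]
-0.17 22 [ 0.363 -0.16   0.134]
-0.15 16 [ 0.355 -0.141  0.133]
-0.13 11 [ 0.346 -0.121  0.133]
```

>>> {"name": "servo_tool", "arguments": {
  "plan": [
    [[0,-0.006,0.04,0,0.015],[0,-0.012,0.08,0,0.03],[0,-0.018,0.12,0,0.045],[0,-0.024,0.16,0,0.06],[0,-0.03,0.2,0,0.08],[0,-0.036,0.24,0,0.1],[0,-0.042,0.28,0.005,0.12],[0,-0.0465,0.31,0.015,0.125],[0,-0.0465,0.317,0.024,0.125],[0,-0.0465,0.317,0.024,0.125],[0,-0.0465,0.317,0.024,0.125]]
  ]
}}

```text
time_s: 54.13
tool_pos: [0.6768, -0.1564, 0.0736]
tool_rot: [179.9, -2.3, 98.1]
force: [-1.1, 0.4, -2.5]
grip_width: 0.0188
```

```bash
python3 - <<'E'
from h import *
st();go(.6805,-.158,-.0195,98.1)
E
```

```text
54.13 [ 0.6768 -0.1564  0.0736] [179.86  -2.34  98.14] F [-1.1  0.4 -2.5] T [-0.1  -0.08 -0.02] w 0.0188 q [ 35.  32. -32.  82.  15.  71.  10.]
shift [-0.0059  0.0032  0.093 ] 0.0007
```

>>> {"name": "servo_tool", "arguments": {
  "plan": [
    [[0,-0.001,0.003,0.02,0],[0,-0.003,0.003,0.045,0],[0,-0.004,0.003,0.068,0],[0,-0.005,0.003,0.082,0],[0,-0.0055,0.003,0.089,0],[0,-0.006,0.003,0.093,0],[0,-0.006,0.003,0.094,0],[0,-0.006,0.003,0.094,0]]
  ]
}}

```text
time_s: 54.8
tool_pos: [0.6813, -0.1584, -0.0191]
tool_rot: [179.7, -2.3, 98.1]
force: [1.1, 0.4, -2.4]
grip_width: 0.0193
```

>>> {"name": "servo_tool", "arguments": {
  "plan": [
    [[0.04,0,0,0,0],[0.055,0,0,0,0],[0.055,0,0,0,0],[0.055,0,0,0,0],[0.055,0,0,0,0],[0.055,0,0,-0.02,0],[0.055,0.002,0,-0.05,0],[0.087,0.004,0,-0.09,0],[0.087,0.005,0,-0.13,0],[0.087,0.007,0,-0.17,0],[0.087,0.007,0,-0.19,0],[0.087,0.007,0,-0.19,0]]
  ]
}}

```text
time_s: 55.8
tool_pos: [0.6841, -0.1593, 0.1787]
tool_rot: [179.1, -2.0, 98.1]
force: [0.4, 0.4, 0.5]
grip_width: 0.0801
```

>>> {"name": "servo_tool", "arguments": {
  "plan": [
    [[0.087,-0.04,0,0,0],[0.087,-0.08,0,0,0],[0.087,-0.12,0,0,0],[0.087,-0.16,-0.02,0,0],[0.087,-0.2,-0.05,0,0],[0.087,-0.23,-0.08,0,0],[0.087,-0.26,-0.11,0,0],[0.087,-0.28,-0.14,0,0],[0.087,-0.28,-0.15,0,0],[0.087,-0.28,-0.15,0,0],[0.087,-0.28,-0.15,0,0]]
  ]
}}

```text
time_s: 56.72
tool_pos: [0.5739, -0.4586, 0.1656]
tool_rot: [179.2, -2.1, 98.0]
force: [0.3, -0.7, 0.5]
grip_width: 0.0869
```

```bash
python3 - <<'E'
from h import *
st();d=cam('top');save(d,'fin.png',s=1.5);W=world(d);z=W[...,2];G=W[...,:2]@B;im=d['image'].mean(-1)
for y in(.1265,-.1535):
    m=(abs(G[...,1]-y)<.035)&(z>.132)&(z<.146)&(G[...,0]>.56)&(G[...,0]<.65)&(im>90);P=G[m]
    print('plate',m.sum(),P.mean(0).round(4),'edge',(P[:,0].mean()+.0275).round(4))
E
```

```text
56.72 [ 0.5739 -0.4586  0.1656] [179.15  -2.09  97.97] F [ 0.3 -0.7  0.5] T [-0.02 -0.16 -0.03] w 0.0869 q [ 56.  33. -28.  69.  13.  82.  37.]
plate 381 [0.6039 0.1267] edge 0.6314
plate 375 [ 0.6077 -0.1529] edge 0.6352
```

View pics/fin.png

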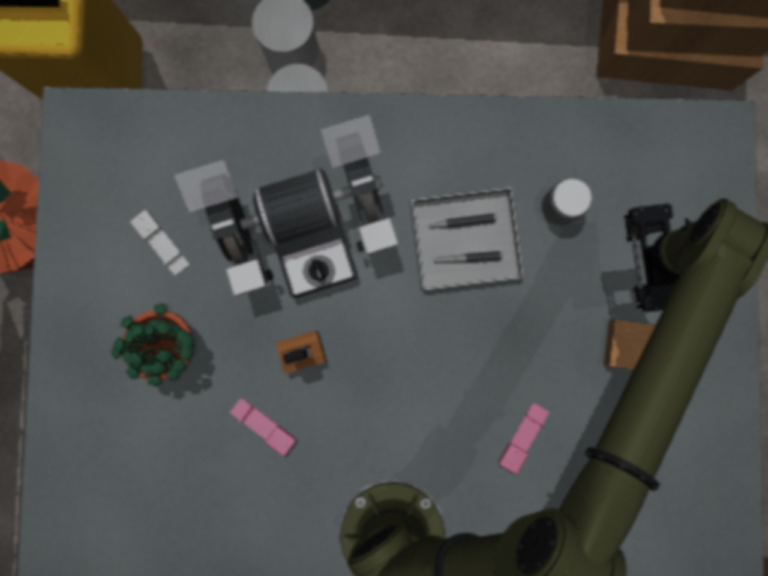

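Final picture: both tools lie in the tray at (463,221) and (468,257). The gauge is in its block at (298,352), the dial bar at (319,270), and the bystanders look unmoved. One last check: wheel foremost points against plate edges, plus the tool and gauge positions.

```bash
python3 - <<'E'
from h import *
from scipy.optimize import least_squares
W=np.mean([world(read_camera('top')) for _ in range(6)],0);z=W[...,2];G=W[...,:2]@B
d=read_camera('top');g=d['image'].mean(-1)
for n,y,e in(('L',.1267,.6314),('R',-.1529,.6352)):
    m=(abs(G[...,1]-y)<.006)&(z>.15)&(z<.198)&(G[...,0]>e)&(G[...,0]<e+.05);x=G[m][:,0];h=z[m]-.135
    r=least_squares(lambda c:np.hypot(x-c[0],h)-.075,[.71],loss='soft_l1',f_scale=.002);print(n,m.sum(),'front',r.x-.075,'gap mm',(r.x-.075-e)*1000)
t=np.radians(8.1);T=np.array([[np.cos(t),np.sin(t)],[-np.sin(t),np.cos(t)]]);Q=(W[...,:2]-[.639,-.153])@T.T
m=(abs(Q[...,0])<.09)&(abs(Q[...,1])<.1)&(g<85)
k,l,s,c=cv2.connectedComponentsWithStats(m.astype(np.uint8))
for i in range(1,k):
    if s[i,4]>40:
        q=Q[l==i];print('tool',s[i,4],q.min(0).round(3),q.max(0).round(3),'z',np.percentile(z[l==i],[5,50,95]).round(3))
P=W[(np.hypot(W[...,0]-.383,W[...,1]-.199)<.04)&(z>.14)&(z<.2)];print('handle',P.mean(0).round(4))
E
```

```text
L 54 front [0.63506836] gap mm [3.66836183]
R 55 front [0.63934041] gap mm [4.14041232]
tool 211 [-0.004 -0.066] [0.05  0.055] z [0.005 0.02  0.024]
tool 153 [-0.067 -0.066] [-0.032  0.036] z [0.013 0.02  0.023]
handle [0.3818 0.1979 0.1677]
```

Gaps read 3.7 and 4.1 mm (expected 3 mm, measurement error about 1 mm), and both agree. The tools are level in the tray and the gauge handle is at its original height. Handing in.

```bash
python3 -c "
from h import *
st();print(env.sign_off())"
```

```text
57.12 [ 0.5762 -0.4564  0.1663] [179.1   -2.06  98.25] F [ 0.6 -0.4  0.3] T [-0.11 -0.07 -0.01] w 0.087 q [ 55.  33. -28.  69.  13.  82.  37.]
the job is handed in; nothing more can be done
None
```

I completed every step and handed the job in at 57 s; the hand-in gives no verdict.

**What was done**
- **Dial:** swept back with closed fingers until it hit the stop at about 43 N. It lines up with the grinder's x axis in the pictures.
- **Rests:** each was pushed in until the blade stalled between rest and wheel. I pressed with about 9 N, of which about 5 N reached the wheel, then lifted the gauge out with no sideways force seen.
- **Gauge and tools:** the gauge is back in its block. The two tools present lie in the tray; one had been knocked aside during the run and was found again.

**Last checks**
- **Gaps:** from the camera they read 3.7 mm (left) and 4.1 mm (right), against the 3 mm blade. That is within measuring error, but the right one is near the 4.5 mm limit.
- **Gauge:** the handle top is at 0.168 m, the same height as at the start.
- **Tools:** both bars look flat inside the tray, and the pot, tin and carton look unmoved.

**What failed or disagreed**
- **Finger height:** the real fingertips sit about 29 mm above the reported TCP, so my first dial sweep passed over the dial without touching it. I allowed for this from then on.
- **Dial mark:** I first took the bright mark for the pointer end and estimated 4.28 rad. The stop showed it had been about 1.13 rad.
- **Calibration:** the two cameras differ by about 4 mm in x near the block. My grinder yaw was probably about 0.8° low.
- **Gauge return:** the blade first landed on the block top, reaching 17 N, before I shifted it into the slot.
- **Tool tilt:** the tool picked up a lean of about 2° from the dial push and kept it.

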